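Clear the pipette rack and put the pipette back

TASK

Throw both crumpled yellow paper balls (one lies in the only free berth of the sloping pipette rack, the other against the blue pipette on the bench) into the round grey waste bin, and lay the blue pipette back in that free berth, gently and without dropping it, just like its neighbours: shaft down in the low V notch on the side nearer the robot, orange band centred on the high saddle. Leave the rack's other two pipettes and everything else on the bench where they are.

Things in the scene. Friction and masses are not known exactly. Their poses are not given: they have to be found in the camera images.
- pipette: blue pipette, 240 mm long, 110 g, along its x. Handle x -90 to +30 mm, 30 wide (y), 26 tall (z); white shaft (14 dia) to x -150, nozzle (9 dia) to -180; plunger and orange knob (20 dia) to +60. Shaft and plunger axis at z 13. Origin on the handle's underside below the 10 mm orange band; x to the plunger, z up. Balance point x -40. Starts flat on the bench, nozzle roughly towards the robot
- pipette_shaft (a point): point on the blue pipette's shaft axis (pipette frame x = -135, y = 0, z = 13 mm). A seated pipette slopes 0.24 rad nose down: underside of the handle on the saddle floor, shaft in the V notch with this point at the notch point; friction holds it
- rack: grey fixed rack: base 200 x 260 x 8 mm, two narrow level bars along y, 135 mm apart along the slope, on end posts; open between bars. Three berths at y +85, 0, -85 mm, sloping 0.24 rad, high end at +x (far side). Saddles on the high bar (x 60, z 130 mm), black V notches (90 degrees, 10 thick, 30 wide at the mouth) on the low bar. Origin: centre of the base's underside; z up
- saddle0 (a point): centre of the saddle floor of berth 0 (rack x = 60, y = 85, z = 130 mm); floor 16 mm long along the berth, 40 mm wide between two black cheeks 14 mm tall, 8 thick, sloping 0.24 rad with the berth; the pipette's origin comes here when seated
- saddle1 (a point): centre of the saddle floor of berth 1 (rack x = 60, y = 0, z = 130 mm); floor 16 mm long along the berth, 40 mm wide between two black cheeks 14 mm tall, 8 thick, sloping 0.24 rad with the berth; the pipette's origin comes here when seated
- saddle2 (a point): centre of the saddle floor of berth 2 (rack x = 60, y = -85, z = 130 mm); floor 16 mm long along the berth, 40 mm wide between two black cheeks 14 mm tall, 8 thick, sloping 0.24 rad with the berth; the pipette's origin comes here when seated
- notch0 (a point): where the shaft axis lies in the V notch of berth 0 when seated (rack x = -74, y = 85, z = 111 mm)
- notch1 (a point): where the shaft axis lies in the V notch of berth 1 when seated (rack x = -74, y = 0, z = 111 mm)
- notch2 (a point): where the shaft axis lies in the V notch of berth 2 when seated (rack x = -74, y = -85, z = 111 mm)
- green_pipette: a neighbour pipette, same shape and size as the blue one but with a white band and a green handle; it lies seated in a berth of the rack (same frame convention as the blue one). Leave alone.
- red_pipette: a neighbour pipette, same shape and size as the blue one but with a white band and a red handle; it lies seated in a berth of the rack (same frame convention as the blue one). Leave alone.
- wad_rack: a crumpled ball of yellow paper, rigid 15 g, about 32 x 32 mm and 28 mm tall, sides square to its x and y axes. Origin at the centre of its underside, z up from that underside. It lies on the saddle of the free berth, between the cheeks, tilted with the slope; it overhangs the 16 mm saddle by 8 mm on both sides along the rack's x. Which of the three berths is free varies.
- wad_bench: a crumpled ball of yellow paper, rigid 15 g, about 32 x 32 mm and 28 mm tall, sides square to its x and y axes. Origin at the centre of its underside, z up from that underside. It lies on the bench on the +y side of the pipette's handle, a few mm from it, where a finger would have to go.
- bin: the round grey open waste bin, fixed to the bench, 90 mm tall, outer radius 75 mm at the rim and 66 mm at the foot, wall 4 mm. Origin at the centre of its underside.
- bin_floor (a point): centre of the bin's inner floor, 5 mm above the bench
- stain_jar: bystander: open amber glass jar, 60 mm diameter, 65 mm tall; origin under its centre
- reagent: bystander: white reagent bottle with red cap, 50 mm diameter, 110 mm tall; origin under its centre
- slide_box: bystander: green and white slide box 80 x 100 x 33 mm; origin under its centre

How it is judged:
By the outcome, as a careful person would: the job done as asked, in the order asked, and still so for the second after the job is handed in, with the robot touching nothing.
It also fails if it takes over 67 s, if anything falls off the work surface, if the arm or the gripper's body presses on something with over 40 N, if the wrist force passes 120 N, or if a joint passes its speed limit or range.

ROBOT

A 6-joint arm with a two-finger parallel gripper is mounted at the origin on the work surface. World frame = base frame: x ahead of the robot, y to its left, z up, the work surface at z = 0. Lengths are in m, angles in rad, forces in N, time in s.
With the tool pointing down it reaches from about 0.225 to 0.725 m from the base axis. Payload 3.1 kg.
Tool frame: the origin (TCP) lies at the very end of the fingers, on their centre line; the grasp point (between the pads) lies 19 mm behind it; z points along the fingers, y is the line along which they close (so a half turn about z gives the same grasp; the last joint's range is limited). The gripper opens to 85 mm and grips with 20 to 120 N. Pads are 22 mm wide; open, the fingers measure 114 mm over their backs; the gripper's body (76 mm by 85 mm) begins 54 mm behind the grasp point. The pads swing forward as they close: fully open they stand 13 mm farther back than shut.
Start: joints at [-1.252, 0.048, 0.099, 1.622, 0, 1.443], TCP at [0.227, -0.473, 0.231] pointing down, gripper open.
Joint ranges: [-2.91, 2.91], [-0.99, 1.94], [-1.21, 1.42], [-2.12, 2.29], [-1.49, 1.47], [-3.14, 3.14]. Speed limits (rad/s): [2.79, 2.79, 3.14, 3.14, 3.14, 3.14].

INTERFACE

Orientations are given as a unit quaternion [w, x, y, z].
In Python, from workcell import read_state, grab_frame, finish_job gives the robot as it stands. The module is installed in compiled form; this text tells all that it offers.
- The arm moves only by the tool apply_moves, never from a script. Its argument "commands" is a list of rows, each a list of 7 numbers: the shift along the tool's x, y, z each as a share of 5 cm, from -1 to 1, then the turn, a rotation vector about the tool's x, y, z each as a share of 60 degrees, from -1 to 1, then the opening, from 0 (shut) to 1 (fully open). A call has exactly 10 rows; each row shifts and turns the commanded pose from where the row before left it, along the tool's axes as they then stand; what a row does not reach is not made up. A row lasts 1/12 s, in which the tool goes at most 41.7 mm and 7.16 degrees, less where a joint would pass 70% of its speed; a pose out of reach is approached as far as the arm can. A call with a number of a shift or a turn outside -1 to 1 is refused whole. A call with a gripper value outside its range is refused whole. The fingers move at their own pace and stop on an object; "force" is the grip in N (left out, the last holds). Time passes only in rows, so rows that do not move let the fingers close, or fill a call up. It gives the time, the measured TCP pose, the force, the opening and the grip force at its end, in the units of the state.
- read_state(): the state, without advancing time (a new reading comes with each control period).
- grab_frame(name): name is "side" or "top" or "wrist"; returns a dict with "color" (480x640x3 uint8, red, green, blue), "camera_matrix" (3x3 intrinsics, pixels), "R" (3x3) and "t" (3): a world point X has camera coordinates R X + t; the wrist camera has in their place "T_tool_cam" (4x4, takes a point from camera to tool coordinates, whose origin is the TCP and whose axes are the flange's). Camera axes: x right, y down, z forward; pixel columns grow to the right and rows downward; lengths in m; the calibration is good to about 2 mm. A picture is of the moment at which its call begins: read the wrist's pose just before it. There is no depth.
- finish_job(): hands the job in; it is judged then, once.
The state is a dict: "time_s": time; "joint_pos": joint angles; "joint_velocities": joint speeds; "tau": joint torques, N m; "position": TCP position; "tool_rot": TCP orientation; "force": force on the tool from outside, world axes, zero at the start; "wrist_torque": the same for the moment, N m; "grip_width": finger opening in m; "gripper_force": force on a finger pad.
Only numpy, scipy, OpenCV 4.12 (cv2) and the standard library are available. Lean on these libraries where they do the work, as an engineer would, in place of code of your own. Each camera call takes 0.05 s, during which the arm holds its last target. There are 200 camera calls.

## Working session

There is one attempt and no reset: what is moved stays moved. The work goes in short steps, Python scripts to look and compute and a tool call to move; the robot and the scene stay as the last step left them, time stands still between calls to the robot, and variables do not carry over. Pictures are saved under pics/ and viewed, at most 10 in all, crops included, and the job is handed in when it is done.

Besides the shell and the picture viewer there is one more tool, called after "Emit:" as name([rows], argument=value, ...), one row to a line, values as JSON. apply_moves: Moves the arm, as the interface text tells. Shift numbers are shares of 5 cm and turn numbers shares of 60 degrees, none past 1 either way. Its arguments: {"type":"object","properties":{"commands":{"type":"array"},"force":{"type":"number"}},"required":["commands"]}

```bash
mkdir -p pics; cat > h.py <<'E'
import numpy as np, cv2
from workcell import read_state, grab_frame, finish_job
def save(n,img): cv2.imwrite('pics/'+n,cv2.cvtColor(img,cv2.COLOR_RGB2BGR))
def ray(f,uv):
    d=np.linalg.inv(f['camera_matrix'])@np.array([uv[0],uv[1],1.]); R=np.array(f['R']);t=np.array(f['t'])
    return -R.T@t, R.T@d
def plane(f,uv,z):
    o,d=ray(f,uv); return o+d*(z-o[2])/d[2]
def tri(f1,a,f2,b):
    o1,d1=ray(f1,a);o2,d2=ray(f2,b); s=np.linalg.lstsq(np.c_[d1,-d2],o2-o1,rcond=None)[0]
    p,q=o1+d1*s[0],o2+d2*s[1]; return (p+q)/2,np.linalg.norm(p-q)
def proj(f,X):
    c=f['R']@np.array(X)+f['t'];u=f['camera_matrix']@c;return u[:2]/u[2]
E
python3 - <<'E'
from h import *
import pickle
s=read_state();print(s)
F={}
for n in('top','side'):
    F[n]=f=grab_frame(n);save(n+'0.png',f['color']);o,d=ray(f,(320,240));print(n,o,d,f['camera_matrix'][0,0])
pickle.dump(F,open('f0.pkl','wb'))
E
```

```text
{'time_s': 0.0, 'joint_pos': array([-1.25177406e+00,  4.87326277e-02,  9.75964620e-02,  1.62201349e+00,
       -9.10052011e-06,  1.44298777e+00]), 'joint_velocities': array([ 0.00078941,  0.00046742, -0.00159165,  0.00178719, -0.00083786,
       -0.00191628]), 'tau': array([ 1.97505537e-04, -3.38784420e+01,  3.20014071e+01,  2.04658974e-02,
       -3.81847394e-05, -1.75833961e-06]), 'position': array([ 0.22664466, -0.47287467,  0.23012591]), 'tool_rot': array([-1.17085741e-03,  9.75145739e-01,  2.21561287e-01, -1.16855459e-04]), 'force': array([-0.19546703, -0.45669363, -0.78727544]), 'wrist_torque': array([-0.01160415,  0.01785558, -0.03484381]), 'gripper_force': 0.0, 'grip_width': 0.08538442142688385}
top [0.49210766 0.03952042 0.92806833] [ 0.10134321 -0.01109551 -0.99479696] 437.104310061393
side [0.51803169 0.71837138 0.72947277] [ 0.02820033 -0.74059041 -0.67152279] 480.5433742858003
```

View pics/top0.png

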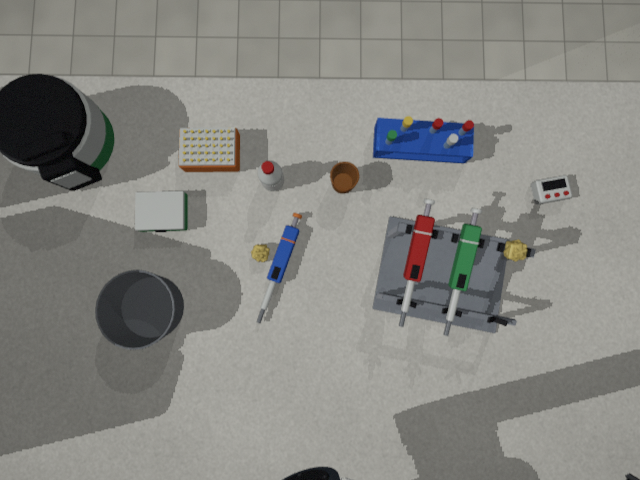

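View pics/side0.png

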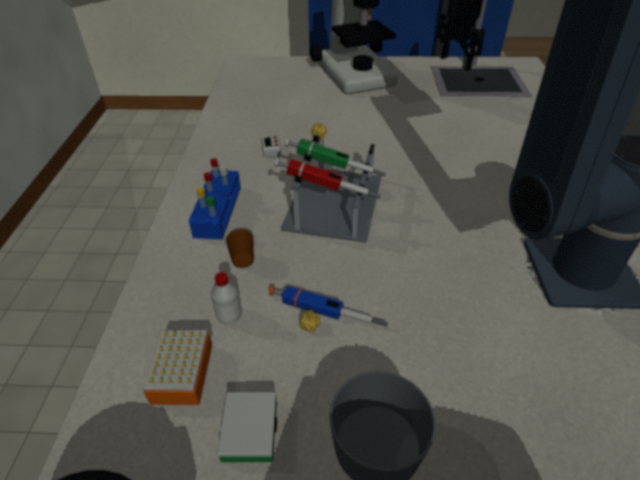

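The top view has the blue pipette around (283,255), the bench wad at (260,253) and the bin rim at (140,308). The rack wad is at (516,250), on the free berth (berth 2, −y side), with that berth's notch near (502,320). The side view shows the same things: blue pipette (315,302), wads at (310,321) and (319,130), and the free notch at about (371,150).

```bash
cat > m.py <<'E'
from h import *
def blobs(f,lo,hi,roi,minA=6):
    hsv=cv2.cvtColor(f['color'],cv2.COLOR_RGB2HSV); m=cv2.inRange(hsv,np.array(lo),np.array(hi))
    x0,y0,x1,y1=roi; k=np.zeros_like(m);k[y0:y1,x0:x1]=m[y0:y1,x0:x1]
    n,l,st,c=cv2.connectedComponentsWithStats(k)
    o=[(st[i,4],c[i],st[i,:4],l==i) for i in range(1,n) if st[i,4]>=minA]
    return sorted(o,key=lambda b:-b[0])
def axis(mask):
    p=np.argwhere(mask)[:,::-1].astype(np.float32); v=cv2.fitLine(p,cv2.DIST_L2,0,.01,.01).ravel(); return v,cv2.minAreaRect(p)
E
python3 - <<'E'
from m import *
import pickle
np.set_printoptions(precision=4,suppress=True)
F=pickle.load(open('f0.pkl','rb'));T,S=F['top'],F['side']
def show(n,lo,hi,rt,rs):
    for nm,f,r in(('T',T,rt),('S',S,rs)):
        for a,c,b,m in blobs(f,lo,hi,r)[:4]: print(n,nm,a,c.round(1),b,axis(m)[1])
show('yel',(20,90,90),(35,255,255),(240,200,560,300),(280,100,340,340))
show('blue',(105,120,50),(130,255,255),(250,210,310,300),(270,270,350,330))
show('orange',(3,120,90),(18,255,255),(265,205,310,250),(262,275,300,312))
show('red',(0,150,60),(4,255,255),(390,200,440,300),(280,150,345,200))
show('green',(50,100,40),(85,255,255),(440,200,490,310),(290,130,355,170))
show('blk',(0,0,0),(180,255,35),(385,225,545,335),(280,120,390,200))
im=np.vstack([cv2.resize(T['color'][200:340,370:545],(700,560)),])
save('c1.png',im)
a=cv2.resize(S['color'][110:245,260:400],None,fx=4,fy=4,interpolation=cv2.INTER_CUBIC);save('c2.png',a)
E
```

```text
yel T 392 [515.  250.1] [504 240  23  21] ((515.0, 250.0), (20.0, 22.0), 90.0)
yel T 240 [260.2 252.5] [251 245  19  17] ((259.7353210449219, 252.05885314941406), (16.97749137878418, 16.73495864868164), 14.03624439239502)
yel S 301 [309.8 321.4] [300 311  20  21] ((310.1034851074219, 321.24139404296875), (18.56953239440918, 18.9409236907959), 21.801406860351562)
yel S 150 [318.9 129.6] [311 123  16  16] ((318.82550048828125, 129.51417541503906), (14.180771827697754, 12.723843574523926), 29.05460548400879)
blue T 538 [280.8 259.5] [267 240  27  43] ((280.1131591796875, 260.8138732910156), (14.609515190124512, 41.94895935058594), 19.983104705810547)
blue T 171 [290.6 232.9] [283 226  16  15] ((290.7500305175781, 232.75001525878906), (13.914020538330078, 12.332881927490234), 18.434947967529297)
blue S 717 [318.3 303.8] [296 291  47  28] ((318.97039794921875, 303.78753662109375), (45.41862487792969, 17.720012664794922), 16.50436019897461)
blue S 201 [289.  294.9] [282 286  16  19] ((288.70001220703125, 294.8999938964844), (13.281566619873047, 17.076295852661133), 18.434947967529297)
oran
[... 1897 characters left out ...]
488 316  19   9] ((497.3226623535156, 319.77923583984375), (18.244565963745117, 5.835803508758545), 10.619654655456543)
blk T 44 [500.5 246.6] [498 243   7   9] ((500.4000244140625, 246.79998779296875), (5.692099571228027, 7.589465618133545), 18.43494987487793)
blk S 38 [298.  178.9] [295 176   7   7] ((298.0, 179.0), (6.0, 6.0), 90.0)
blk S 34 [307.1 157.4] [304 155   7   6] ((307.0, 157.5), (5.0, 6.0), 90.0)
blk S 27 [315.7 138.5] [313 136   6   6] ((315.8500061035156, 138.45001220703125), (5.0596442222595215, 4.743415832519531), 18.43494987487793)
blk S 17 [333.6 175.5] [330 174   9   4] ((333.89654541015625, 175.7586212158203), (8.541985511779785, 1.8569533824920654), 21.801406860351562)
```

View pics/c1.png

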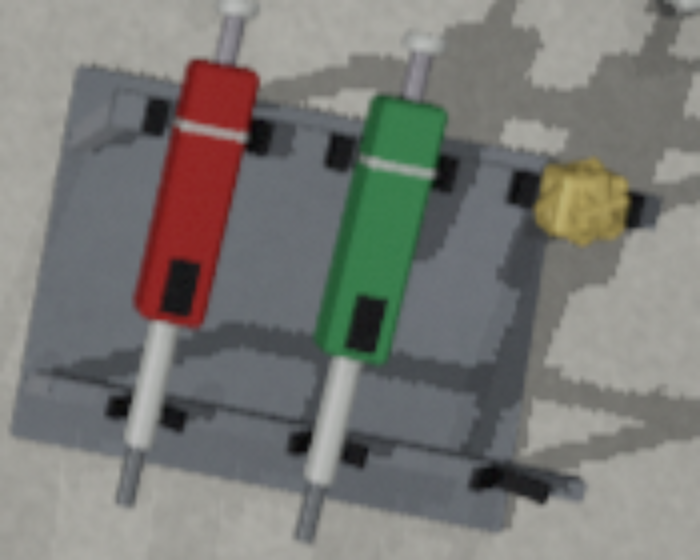

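View pics/c2.png

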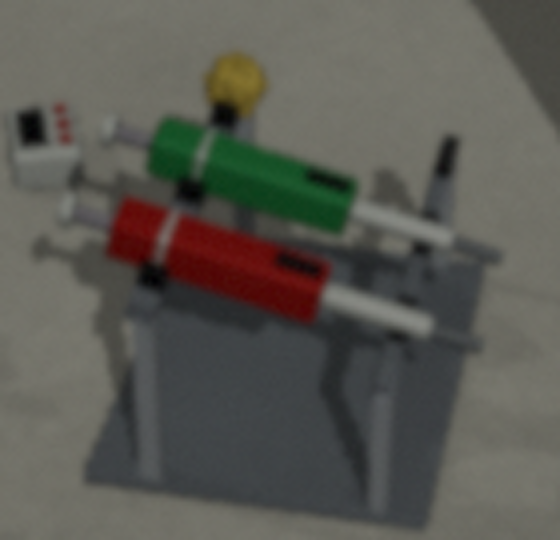

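```bash
cat >> h.py <<'E'
from scipy.spatial.transform import Rotation as Ro
def pose():
    s=read_state(); q=s['tool_rot']; return np.array(s['position']),Ro.from_quat([q[1],q[2],q[3],q[0]]).as_matrix(),s
def toolR(psi,tilt=0,yaw=0):
    """tool down with x-axis at yaw psi, then tilted nose-down by tilt about the y axis of heading yaw"""
    R=np.c_[[np.cos(psi),np.sin(psi),0],[np.sin(psi),-np.cos(psi),0],[0,0,-1]]
    return Ro.from_rotvec(-tilt*np.array([-np.sin(yaw),np.cos(yaw),0])).as_matrix()@R
def plan(p,R,n=10,p0=None,R0=None):
    a,b,s=pose(); p0=a if p0 is None else p0; R0=b if R0 is None else R0
    w=Ro.from_matrix(R0.T@R).as_rotvec()/n; E=Ro.from_rotvec(w).as_matrix()
    A=sum(R0@np.linalg.matrix_power(E,k) for k in range(n)); sh=np.linalg.solve(A,np.array(p)-p0)
    print('rows',n,'shift',(sh/.05).round(4),'turn',(w/np.radians(60)).round(4),'deg/row',np.degrees(np.linalg.norm(w)).round(2),'mm/row',(np.linalg.norm(sh)*1e3).round(1))
E
python3 - <<'E'
from m import *
import pickle
np.set_printoptions(precision=4,suppress=True)
F=pickle.load(open('f0.pkl','rb'));T,S=F['top'],F['side']
P=lambda n,a,b:print(n,*tri(T,a,S,b))
P('wad_rack',(515,250.1),(318.9,129.6));P('wad_bench',(260.2,252.5),(309.8,321.4))
P('redband',(423.2,233),(302.5,168.2));P('grnband',(469.5,242),(311.2,147.5))
P('redtip',(401.7,325.7),(260+478/4,110+344/4));P('grntip',(446.2,335),(260+497/4,110+256/4))
P('cheek',(500.4,246.6),(315.7,138.5))
P('notchV',(498,320.5),(260+447/4,110+158/4))
rb,gb=plane(T,(423.2,233),.155),plane(T,(469.5,242),.155)
rt,gt=plane(T,(401.7,325.7),.104),plane(T,(446.2,335),.104)
print('bands',rb,gb,'tips',rt,gt)
for a,b in((rb,rt),(gb,gt)): v=a-b;print('yaw',np.arctan2(v[1],v[0]),np.linalg.norm(v[:2]))
v=gb-rb;print('yaw from bands',np.arctan2(v[0],-v[1]),np.linalg.norm(v))
print('wad plane z.144',plane(T,(515,250),.146)); 
for uv in((496.5,319.8),(500.4,246.6),(529,252.5)): print('notch/cheeks',plane(T,uv,.113 if uv[1]>300 else .14))
# pipette
P('knob',(297,215.3),(271.1,289.9));P('band',(288.9,239.3),(294.2,297))
print('knob',plane(T,(297,215.3),.018),'band',plane(T,(289.2,239.8),.026),'tip',plane(T,(262,319.5),.015))
a=plane(T,(297,215.3),.018);b=plane(T,(262,319.5),.015);print('yaw',np.arctan2(*(a-b)[[1,0]]),np.linalg.norm(a-b))
# blue axis by full mask
bl=blobs(T,(105,120,50),(130,255,255),(250,210,310,300));m=bl[0][3]|bl[1][3];v,r=axis(m);print(r)
c=np.array(v[2:]);a,b=plane(T,c+20*v[:2],.022),plane(T,c-20*v[:2],.022);w=(a-b)*np.sign((a-b)[0]);print('blue yaw',np.arctan2(w[1],w[0]),'c',plane(T,r[0],.022))
# bin rim
g=cv2.cvtColor(T['color'],cv2.COLOR_RGB2GRAY)
for uv in((140,308),): print('bin',plane(T,uv,.09))
for u in((97,308),(176,300),(140,271),(137,347)):print(plane(T,u,.09))
E
```

```text
wad_rack [ 0.5574 -0.3202  0.147 ] 0.0012648985325439952
wad_bench [0.5589 0.1546 0.0115] 0.0020200136019373374
redband [ 0.5871 -0.1555  0.1458] 0.0016325498340173127
grnband [ 0.5717 -0.2386  0.1469] 0.0022254794053279824
redtip [ 0.4184 -0.1244  0.0973] 0.0034038527581445417
grntip [ 0.4023 -0.2075  0.098 ] 0.004192620018658545
cheek [ 0.5645 -0.2993  0.1349] 0.0011472383011881418
notchV [ 0.4286 -0.3033  0.1036] 0.000751589648363515
bands [ 0.5852 -0.1532  0.155 ] [ 0.5698 -0.2356  0.155 ] tips [ 0.4173 -0.123   0.104 ] [ 0.4009 -0.2056  0.104 ]
yaw -0.1779090440177159 0.17060654643038778
yaw -0.17580797509263865 0.1715813399482452
yaw from bands -0.1841749134743852 0.08386635998120473
wad plane z.144 [ 0.557  -0.3207  0.146 ]
notch/cheeks [ 0.4302 -0.2966  0.113 ]
notch/cheeks [ 0.5635 -0.297   0.14  ]
notch/cheeks [ 0.5532 -0.3488  0.14  ]
knob [0.6393 0.0785 0.0121] 0.0035120907251291384
band [0.59   0.0949 0.0109] 0.0072117277030340305
knob [0.6366 0.0782 0.018 ] band [0.5838 0.0933 0.026 ] tip [0.4195 0.1474 0.015 ]
yaw -0.30842880884343665 0.22786189407162585
((282.7117004394531, 253.66787719726562), (14.609515190124512, 57.15652084350586), 19.983104705810547)
blue yaw -0.3312331140807288 c [0.5552 0.1066 0.022 ]
bin [0.4451 0.3693 0.09  ]
[0.4444 0.4501 0.09  ]
[0.4606 0.3021 0.09  ]
[0.5148 0.3728 0.09  ]
[0.3728 0.3712 0.09  ]
```

```bash
python3 - <<'E'
from h import *
R=toolR(-.18+np.pi/2,.24,-.18);print(R[:,2])
plan((.544,-.3176,.198),R,10)
plan((.544,-.3176,.198),R,9)
E
```

```text
[ 0.23386223 -0.0425558  -0.97133797]
rows 10 shift [0.6679 0.2874 0.1088] turn [-0.0214  0.0107 -0.0897] deg/row 5.57 mm/row 36.8
rows 9 shift [0.7438 0.3156 0.1201] turn [-0.0237  0.0119 -0.0997] deg/row 6.19 mm/row 40.8
```

Emit:
apply_moves([
  [0.668, 0.287, 0.109, -0.0214, 0.0107, -0.0897, 0.7],
  [0.668, 0.287, 0.109, -0.0214, 0.0107, -0.0897, 0.7],
  [0.668, 0.287, 0.109, -0.0214, 0.0107, -0.0897, 0.7],
  [0.668, 0.287, 0.109, -0.0214, 0.0107, -0.0897, 0.7],
  [0.668, 0.287, 0.109, -0.0214, 0.0107, -0.0897, 0.7],
  [0.668, 0.287, 0.109, -0.0214, 0.0107, -0.0897, 0.7],
  [0.668, 0.287, 0.109, -0.0214, 0.0107, -0.0897, 0.7],
  [0.668, 0.287, 0.109, -0.0214, 0.0107, -0.0897, 0.7],
  [0.668, 0.287, 0.109, -0.0214, 0.0107, -0.0897, 0.7],
  [0.668, 0.287, 0.109, -0.0214, 0.0107, -0.0897, 0.7],
], force=20)

```text
time_s: 0.93
position: [0.5452, -0.3166, 0.1978]
tool_rot: [0.093, 0.761, 0.638, 0.077]
force: [0.4, -0.6, -1.0]
grip_width: 0.0598
gripper_force: 0.0
```

```bash
python3 - <<'E'
from h import *
import pickle
np.set_printoptions(precision=4,suppress=True)
p,R,s=pose(); f=grab_frame('wrist'); save('w1.png',f['color']); pickle.dump((p,R,f),open('w1.pkl','wb'))
print(p,R[:,2],s['joint_pos'],s['grip_width'],f['T_tool_cam'])
plan((.5626,-.321,.120),toolR(-.18+np.pi/2,.24,-.18),10)
E
```

```text
[ 0.5452 -0.3166  0.1978] [ 0.235  -0.0436 -0.971 ] [-0.6911  0.0713  0.0337  1.3214  0.1165  1.0674] 0.05976662698673253 [[ 0.0011 -0.9628 -0.2704  0.068 ]
 [ 1.      0.0012 -0.0003  0.0001]
 [ 0.0006 -0.2704  0.9628 -0.1426]
 [ 0.      0.      0.      1.    ]]
rows 10 shift [-0.0161 -0.0056  0.1578] turn [ 0.0003 -0.0007  0.0012] deg/row 0.09 mm/row 7.9
```

View pics/w1.png

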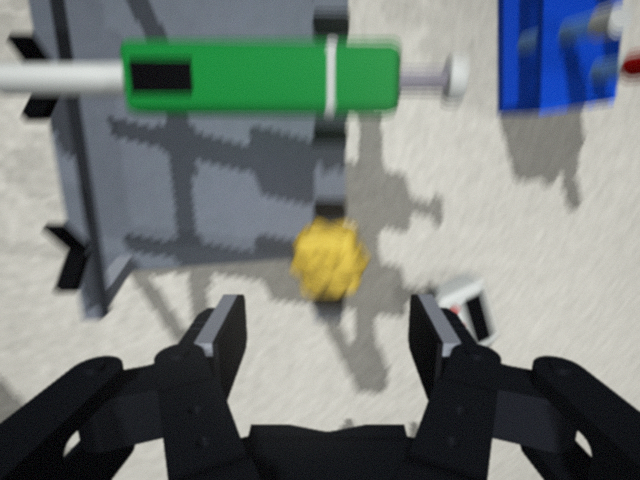

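The wrist view shows the wad at (330,260), midway between the fingertips (245 and 410). The green band is at (331,75) and the free notch at about (70,257). The approach lines up, so I'll check the numbers and go down.

```bash
cat >> h.py <<'E'
def wf(f,p,R):
    T=np.array(f['T_tool_cam']);Rc=R@T[:3,:3];tc=R@T[:3,3]+p
    return dict(camera_matrix=f['camera_matrix'],color=f['color'],R=Rc.T,t=-Rc.T@tc)
E
python3 - <<'E'
from m import *
import pickle
np.set_printoptions(precision=4,suppress=True)
p,R,f=pickle.load(open('w1.pkl','rb'));W=wf(f,p,R)
T=pickle.load(open('f0.pkl','rb'))['top']
b=blobs(W,(18,90,90),(35,255,255),(270,200,390,320))[0];print(b[0],b[1],b[2]);uv=b[1]
print('wad',plane(W,uv,.1435),tri(W,uv,T,(515,250.1)))
print('gband',plane(W,(331,75),.155),tri(W,(331,75),T,(469.5,242)))
g=blobs(W,(50,100,40),(85,255,255),(100,20,420,130))[0];r=axis(g[3])[1];print(g[1],r)
print('green end',[plane(W,u,z) for u,z in(((123,75),.135),((400,75),.16))])
E
```

```text
4834 [328.4973 259.0101] [291 216  78  84]
wad [ 0.5594 -0.3176  0.1435] (array([ 0.5538, -0.3056,  0.1768]), np.float64(0.0018207143002677158))
gband [ 0.5725 -0.2324  0.155 ] (array([ 0.5695, -0.2327,  0.1639]), np.float64(0.0012243252202171848))
[231.4505  75.8295] ((222.5, 74.0), (80.0, 205.0), 90.0)
green end [array([ 0.4882, -0.2177,  0.135 ]), array([ 0.6013, -0.2373,  0.16  ])]
```

Emit:
apply_moves([
  [-0.016, -0.006, 0.158, 0, 0, 0, 0.7],
  [-0.016, -0.006, 0.158, 0, 0, 0, 0.7],
  [-0.016, -0.006, 0.158, 0, 0, 0, 0.7],
  [-0.016, -0.006, 0.158, 0, 0, 0, 0.7],
  [-0.016, -0.006, 0.158, 0, 0, 0, 0.7],
  [-0.016, -0.006, 0.158, 0, 0, 0, 0.7],
  [-0.016, -0.006, 0.158, 0, 0, 0, 0.7],
  [-0.016, -0.006, 0.158, 0, 0, 0, 0.7],
  [-0.016, -0.006, 0.158, 0, 0, 0, 0.7],
  [-0.016, -0.006, 0.158, 0, 0, 0, 0.7],
])

```text
time_s: 1.82
position: [0.5584, -0.3292, 0.1207]
tool_rot: [0.093, 0.762, 0.636, 0.076]
force: [0.1, -0.3, -0.5]
grip_width: 0.0602
gripper_force: 0.0
```

Emit:
apply_moves([
  [0, 0, 0, 0, 0, 0, 0.2],
  [0, 0, 0, 0, 0, 0, 0.2],
  [0, 0, 0, 0, 0, 0, 0.2],
  [0, 0, 0, 0, 0, 0, 0.2],
  [0, 0, 0, 0, 0, 0, 0.2],
  [0, 0, 0, 0, 0, 0, 0.2],
  [0, 0, 0, 0, 0, 0, 0.2],
  [0, 0, 0, 0, 0, 0, 0.2],
  [0, 0, 0, 0, 0, 0, 0.2],
  [0, 0, 0, 0, 0, 0, 0.2],
], force=20)

```text
time_s: 2.65
position: [0.5584, -0.3289, 0.1215]
tool_rot: [0.093, 0.762, 0.636, 0.076]
force: [-0.3, -0.2, 0.1]
grip_width: 0.0316
gripper_force: 24.7
```

Emit:
apply_moves([
  [0, 0, -0.1, 0, 0, 0, 0.2],
  [0, 0, -0.2, 0, 0, 0, 0.2],
  [0, 0, -0.3, 0, 0, 0, 0.2],
  [0, 0, -0.4, 0, 0, 0, 0.2],
  [0, 0, -0.5, 0, 0, 0, 0.2],
  [0, 0, -0.5, 0, 0, 0, 0.2],
  [0, 0, -0.4, 0, 0, 0, 0.2],
  [0, 0, -0.2, 0, 0, 0, 0.2],
  [0, 0, 0, 0, 0, 0, 0.2],
  [0, 0, 0, 0, 0, 0, 0.2],
])

```text
time_s: 3.48
position: [0.5281, -0.3234, 0.2485]
tool_rot: [0.094, 0.762, 0.636, 0.076]
force: [0.0, -0.7, -0.1]
grip_width: 0.0316
gripper_force: 24.7
```

```bash
python3 - <<'E'
from h import *
np.set_printoptions(precision=4,suppress=True)
p,R,s=pose();print(p,s['joint_pos'],s['joint_velocities'])
p2,R2,s=pose();print(p2-p)
f=grab_frame('wrist');p2,R2,s=pose();print(p2-p); 
save('w2.png',f['color'])
# bin: far part; go via 2 calls of 10 rows
pm=np.array((.50,.03,.26));Rm=toolR(1.39+.35,0)
plan(pm,Rm,10);plan((.443,.370,.22),toolR(1.39+.7,0),10,pm,Rm)
E
```

```text
[ 0.5281 -0.3234  0.2485] [-0.7201  0.0499  0.112   1.4222  0.1215  1.0435] [ 0.0011  0.023  -0.0474 -0.0029 -0.0007  0.0007]
[0. 0. 0.]
[-0.0004  0.0005 -0.0017]
rows 10 shift [ 0.7076 -0.0671 -0.0412] turn [ 0.0227  0.0041 -0.0332] deg/row 2.43 mm/row 35.6
rows 10 shift [0.6841 0.1108 0.08  ] turn [ 0.      0.     -0.0334] deg/row 2.01 mm/row 34.9
```

Emit:
apply_moves([
  [0.707, -0.067, -0.041, 0.0227, 0.0041, -0.0332, 0.2],
  [0.707, -0.067, -0.041, 0.0227, 0.0041, -0.0332, 0.2],
  [0.707, -0.067, -0.041, 0.0227, 0.0041, -0.0332, 0.2],
  [0.707, -0.067, -0.041, 0.0227, 0.0041, -0.0332, 0.2],
  [0.707, -0.067, -0.041, 0.0227, 0.0041, -0.0332, 0.2],
  [0.707, -0.067, -0.041, 0.0227, 0.0041, -0.0332, 0.2],
  [0.707, -0.067, -0.041, 0.0227, 0.0041, -0.0332, 0.2],
  [0.707, -0.067, -0.041, 0.0227, 0.0041, -0.0332, 0.2],
  [0.707, -0.067, -0.041, 0.0227, 0.0041, -0.0332, 0.2],
  [0.707, -0.067, -0.041, 0.0227, 0.0041, -0.0332, 0.2],
])

```text
time_s: 4.37
position: [0.499, 0.0314, 0.258]
tool_rot: [-0.001, 0.644, 0.765, -0.002]
force: [-0.3, -0.8, -0.4]
grip_width: 0.0315
gripper_force: 24.7
```

Emit:
apply_moves([
  [0.684, 0.111, 0.08, 0, 0, -0.0334, 0.2],
  [0.684, 0.111, 0.08, 0, 0, -0.0334, 0.2],
  [0.684, 0.111, 0.08, 0, 0, -0.0334, 0.2],
  [0.684, 0.111, 0.08, 0, 0, -0.0334, 0.2],
  [0.684, 0.111, 0.08, 0, 0, -0.0334, 0.2],
  [0.684, 0.111, 0.08, 0, 0, -0.0334, 0.2],
  [0.684, 0.111, 0.08, 0, 0, -0.0334, 0.2],
  [0.684, 0.111, 0.08, 0, 0, -0.0334, 0.2],
  [0.684, 0.111, 0.08, 0, 0, -0.0334, 0.2],
  [0.684, 0.111, 0.08, 0, 0, -0.0334, 0.2],
])

```text
time_s: 5.2
position: [0.4419, 0.3707, 0.217]
tool_rot: [-0.0, 0.501, 0.865, -0.002]
force: [0.6, 0.3, -0.4]
grip_width: 0.0317
gripper_force: 24.7
```

Emit:
apply_moves([
  [0, 0, 0, 0, 0, 0, 0.2],
  [0, 0, 0, 0, 0, 0, 0.2],
  [0, 0, 0, 0, 0, 0, 0.2],
  [0, 0, 0, 0, 0, 0, 0.2],
  [0, 0, 0, 0, 0, 0, 0.2],
  [0, 0, 0, 0, 0, 0, 0.2],
  [0, 0, 0, 0, 0, 0, 0.2],
  [0, 0, 0, 0, 0, 0, 0.2],
  [0, 0, 0, 0, 0, 0, 0.2],
  [0, 0, 0, 0, 0, 0, 0.2],
])

```text
time_s: 6.03
position: [0.4435, 0.3693, 0.2202]
tool_rot: [0.001, 0.502, 0.865, -0.0]
force: [-0.4, -0.2, 0.0]
grip_width: 0.0318
gripper_force: 24.7
```

```bash
python3 - <<'E'
from h import *
np.set_printoptions(precision=4,suppress=True)
p,R,s=pose();print(p,R[:,2],s['joint_pos'],s['time_s'],s['grip_width'])
plan((.444,.372,.09),toolR(2.09,0),6)
# measure error check of pixels for bench wad later
E
```

```text
[0.4435 0.3693 0.2202] [ 0.0011 -0.0011 -1.    ] [ 0.579   0.1829  0.224   1.6116 -0.0015  1.6311] 6.0333 0.03176101148073488
rows 6 shift [0.0074 0.0057 0.434 ] turn [ 0.0001  0.0002 -0.0001] deg/row 0.02 mm/row 21.7
```

Emit:
apply_moves([
  [0.007, 0.006, 0.434, 0, 0, 0, 0.2],
  [0.007, 0.006, 0.434, 0, 0, 0, 0.2],
  [0.007, 0.006, 0.434, 0, 0, 0, 0.2],
  [0.007, 0.006, 0.434, 0, 0, 0, 0.2],
  [0.007, 0.006, 0.434, 0, 0, 0, 0.2],
  [0.007, 0.006, 0.434, 0, 0, 0, 0.2],
  [0, 0, 0, 0, 0, 0, 0.2],
  [0, 0, 0, 0, 0, 0, 0.7],
  [0, 0, 0, 0, 0, 0, 0.7],
  [0, 0, 0, 0, 0, 0, 0.7],
])

```text
time_s: 6.87
position: [0.4453, 0.3729, 0.0922]
tool_rot: [0.002, 0.502, 0.865, 0.001]
force: [0.4, -0.2, -0.2]
grip_width: 0.0596
gripper_force: 0.0
```

Emit:
apply_moves([
  [0, 0, 0, 0, 0, 0, 0.7],
  [0, 0, 0, 0, 0, 0, 0.7],
  [0, 0, -0.4, 0, 0, 0, 0.7],
  [0, 0, -0.6, 0, 0, 0, 0.7],
  [0, 0, -0.6, 0, 0, 0, 0.7],
  [0, 0, -0.6, 0, 0, 0, 0.7],
  [0, 0, -0.4, 0, 0, 0, 0.7],
  [0, 0, 0, 0, 0, 0, 0.7],
  [0, 0, 0, 0, 0, 0, 0.7],
  [0, 0, 0, 0, 0, 0, 0.7],
])

```text
time_s: 7.7
position: [0.4439, 0.3722, 0.2196]
tool_rot: [0.001, 0.502, 0.865, -0.0]
force: [-0.3, 0.5, -0.1]
grip_width: 0.0594
gripper_force: 0.0
```

```bash
python3 - <<'E'
from h import *
np.set_printoptions(precision=4,suppress=True)
p,R,s=pose();print(p,s['joint_pos'],s['time_s'],s['grip_width'])
f=grab_frame('side');save('s1.png',f['color'])
hsv=cv2.cvtColor(f['color'],cv2.COLOR_RGB2HSV);m=cv2.inRange(hsv,(20,60,50),(35,255,255))
n,l,st,c=cv2.connectedComponentsWithStats(m)
print([(st[i,4],c[i].round()) for i in range(1,n) if st[i,4]>20])
plan((.56,.145,.19),toolR(-.315+np.pi/2),8)
E
```

```text
[0.4439 0.3722 0.2196] [ 0.5828  0.1888  0.2296  1.6115 -0.0015  1.6346] 7.7 0.05943639020510918
[(np.int32(84), array([200., 192.])), (np.int32(361), array([309., 321.])), (np.int32(22), array([169., 348.])), (np.int32(21), array([160., 380.])), (np.int32(21), array([188., 380.])), (np.int32(618), array([382., 439.]))]
rows 8 shift [-0.6228  0.2067  0.0719] turn [-0.0001  0.0003  0.0996] deg/row 5.97 mm/row 33.0
```

Emit:
apply_moves([
  [-0.623, 0.207, 0.072, 0, 0, 0.0996, 0.7],
  [-0.623, 0.207, 0.072, 0, 0, 0.0996, 0.7],
  [-0.623, 0.207, 0.072, 0, 0, 0.0996, 0.7],
  [-0.623, 0.207, 0.072, 0, 0, 0.0996, 0.7],
  [-0.623, 0.207, 0.072, 0, 0, 0.0996, 0.7],
  [-0.623, 0.207, 0.072, 0, 0, 0.0996, 0.7],
  [-0.623, 0.207, 0.072, 0, 0, 0.0996, 0.7],
  [-0.623, 0.207, 0.072, 0, 0, 0.0996, 0.7],
  [0, 0, 0, 0, 0, 0, 0.7],
  [0, 0, 0, 0, 0, 0, 0.7],
])

```text
time_s: 8.58
position: [0.5596, 0.1433, 0.189]
tool_rot: [-0.0, 0.81, 0.586, -0.002]
force: [-0.6, -0.0, 0.1]
grip_width: 0.0598
gripper_force: 0.0
```

```bash
python3 - <<'E'
from h import *
import pickle
np.set_printoptions(precision=4,suppress=True)
g=grab_frame('wrist');g=grab_frame('wrist')
p,R,s=pose(); f=grab_frame('wrist'); save('w3.png',f['color']); pickle.dump((p,R,f),open('w3.pkl','wb'));print(p)
E
```

```text
[0.5598 0.1455 0.1901]
```

View pics/w3.png

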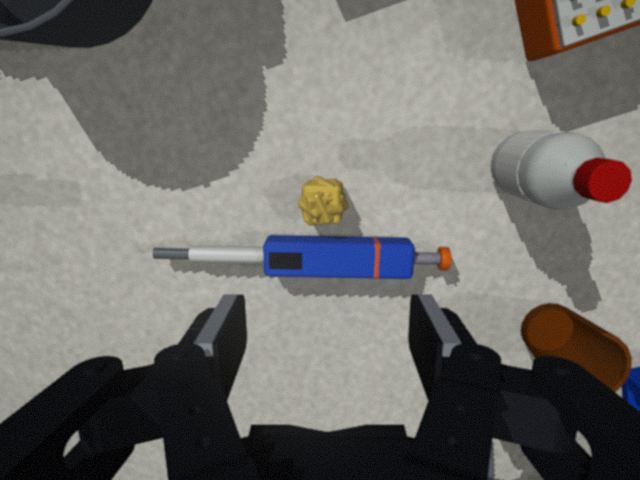

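The wrist view shows the bench wad at (322,201). The pipette lies nearly along image x, nozzle end at (155,253), band at (377,257) and knob at (447,258). I'll measure both.

```bash
python3 - <<'E'
from m import *
import pickle
np.set_printoptions(precision=4,suppress=True)
p,R,f=pickle.load(open('w3.pkl','rb'));W=wf(f,p,R);T=pickle.load(open('f0.pkl','rb'))['top']
b=blobs(W,(18,80,90),(35,255,255),(280,150,360,240))[0];print(b[1],axis(b[3])[1])
print('wad',plane(W,b[1],.014),tri(W,b[1],T,(260.2,252.5)))
k=blobs(W,(3,130,90),(18,255,255),(420,230,470,290))[0][1];bd=blobs(W,(3,130,90),(18,255,255),(360,225,395,290))[0][1];print(k,bd)
kn=plane(W,k,.016);ban=plane(W,bd,.026);tip=plane(W,(154,252.5),.014);sh=plane(W,(230,254),.02)
print('knob',kn,tri(W,k,T,(297,215.3)),'band',ban,tri(W,bd,T,(289.2,239.8)),'tip',tip)
for a,c in((kn,tip),(ban,tip),(ban,sh)):v=a-c;print(np.arctan2(v[1],v[0]),np.linalg.norm(v[:2]))
e1,e2=plane(W,(264,254),.026),plane(W,(413,258),.026);v=e2-e1;print('handle',(e1+e2)/2,np.linalg.norm(v),np.arctan2(v[1],v[0]))
c=plane(W,b[1],.014);yaw=-.33
plan((c[0],c[1],.004),toolR(-.315+np.pi/2),10)
E
```

```text
[322.33   201.2018] ((323.0, 200.0), (50.0, 48.0), 0.0)
wad [0.5588 0.1551 0.014 ] (array([0.5582, 0.1546, 0.0105]), np.float64(0.0005764390664312421))
[444.5287 258.2131] [376.5312 257.4219]
knob [0.6385 0.0805 0.016 ] (array([0.6385, 0.0785, 0.0113]), np.float64(0.001655796886031348)) band [0.5861 0.1016 0.026 ] (array([0.5862, 0.0945, 0.0057]), np.float64(0.0005798337574112053)) tip [0.4154 0.1571 0.014 ]
-0.33097721242833233 0.2359176237878056
-0.31433735776373445 0.1795423989520733
-0.3206641427557176 0.11630435532441398
handle [0.5582 0.1119 0.026 ] 0.11683593781243672 -0.34130223689807476
rows 10 shift [ 0.0167 -0.0078  0.373 ] turn [-0.      0.0001  0.0001] deg/row 0.01 mm/row 18.7
```

Emit:
apply_moves([
  [0.034, -0.016, 0.6, 0, 0, 0, 0.7],
  [0.034, -0.016, 0.6, 0, 0, 0, 0.7],
  [0.034, -0.016, 0.6, 0, 0, 0, 0.7],
  [0.034, -0.016, 0.6, 0, 0, 0, 0.7],
  [0.034, -0.016, 0.6, 0, 0, 0, 0.7],
  [0, 0, 0.4, 0, 0, 0, 0.7],
  [0, 0, 0.2, 0, 0, 0, 0.7],
  [0, 0, 0.1, 0, 0, 0, 0.7],
  [0, 0, 0.03, 0, 0, 0, 0.7],
  [0, 0, 0, 0, 0, 0, 0.7],
])

```text
time_s: 9.57
position: [0.5604, 0.155, 0.006]
tool_rot: [0.001, 0.809, 0.588, 0.001]
force: [0.5, 0.2, -0.4]
grip_width: 0.0595
gripper_force: 0.0
```

Emit:
apply_moves([
  [0, 0, 0, 0, 0, 0, 0.2],
  [0, 0, 0, 0, 0, 0, 0.2],
  [0, 0, 0, 0, 0, 0, 0.2],
  [0, 0, 0, 0, 0, 0, 0.2],
  [0, 0, 0, 0, 0, 0, 0.2],
  [0, 0, 0, 0, 0, 0, 0.2],
  [0, 0, 0, 0, 0, 0, 0.2],
  [0, 0, -0.2, 0, 0, 0, 0.2],
  [0, 0, -0.4, 0, 0, 0, 0.2],
  [0, 0, -0.6, 0, 0, 0, 0.2],
])

```text
time_s: 10.4
position: [0.5562, 0.1538, 0.0621]
tool_rot: [-0.001, 0.809, 0.587, -0.004]
force: [0.3, 0.2, -1.1]
grip_width: 0.0327
gripper_force: 19.6
```

Emit:
apply_moves([
  [0, 0, -0.8, 0, 0, 0, 0.2],
  [0, 0, -0.8, 0, 0, 0, 0.2],
  [0, 0, -0.8, 0, 0, 0, 0.2],
  [0, 0, -0.6, 0, 0, 0, 0.2],
  [0, 0, -0.3, 0, 0, 0, 0.2],
  [0, 0, 0, 0, 0, 0, 0.2],
  [0, 0, 0, 0, 0, 0, 0.2],
  [0, 0, 0, 0, 0, 0, 0.2],
  [0, 0, 0, 0, 0, 0, 0.2],
  [0, 0, 0, 0, 0, 0, 0.2],
])

```text
time_s: 11.23
position: [0.5582, 0.1544, 0.2273]
tool_rot: [-0.0, 0.809, 0.587, -0.002]
force: [-0.7, -0.2, -0.5]
grip_width: 0.0321
gripper_force: 19.6
```

```bash
python3 - <<'E'
from m import *
import pickle
np.set_printoptions(precision=4,suppress=True)
p,R,s=pose();print(p,s['grip_width'],s['gripper_force'],s['time_s'])
plan((.444,.372,.21),toolR(-.315+np.pi/2+.5),8)
_,_,f=pickle.load(open('w3.pkl','rb'));T=pickle.load(open('f0.pkl','rb'))['top']
print('W',[tuple(x) for x in f['color'][230:290:3,345]])
print('Wshaft',[tuple(x) for x in f['color'][243:268:2,230]], 'K',f['camera_matrix'][0,0])
print('T',[tuple(x) for x in T['color'][258,265:296]])
E
```

```text
[0.5582 0.1544 0.2273] 0.03211014650097862 19.57326860865578 11.2333
rows 8 shift [ 0.5194 -0.3399  0.0431] turn [-0.0004  0.0003 -0.0597] deg/row 3.58 mm/row 31.1
W [(np.uint8(114), np.uint8(115), np.uint8(108)), (np.uint8(107), np.uint8(106), np.uint8(104)), (np.uint8(67), np.uint8(70), np.uint8(81)), (np.uint8(38), np.uint8(53), np.uint8(116)), (np.uint8(33), np.uint8(54), np.uint8(127)), (np.uint8(46), np.uint8(76), np.uint8(170)), (np.uint8(39), np.uint8(69), np.uint8(165)), (np.uint8(41), np.uint8(71), np.uint8(168)), (np.uint8(34), np.uint8(65), np.uint8(165)), (np.uint8(39), np.uint8(72), np.uint8(166)), (np.uint8(32), np.uint8(65), np.uint8(165)), (np.uint8(42), np.uint8(73), np.uint8(168)), (np.uint8(36), np.uint8(70), np.uint8(160)), (np.uint8(37), np.uint8(68), np.uint8(163)), (np.uint8(42), np.uint8(72), np.uint8(168)), (np.uint8(40), np.uint8(67), np.uint8(154)), (np.uint8(92), np.uint8(93), np.uint8(107)), (np.uint8(106), np.uint8(102), np.uint8(100)), (np.uint8(101), np.uint8(104), np.uint8(101)), (np.uint8(112), np.uint8(112), np.uint8(108))]
Wshaft [(np.uint8(159), 
[... 1335 characters left out ...]
p.uint8(156)), (np.uint8(44), np.uint8(82), np.uint8(155)), (np.uint8(48), np.uint8(83), np.uint8(157)), (np.uint8(44), np.uint8(81), np.uint8(156)), (np.uint8(44), np.uint8(81), np.uint8(154)), (np.uint8(44), np.uint8(80), np.uint8(154)), (np.uint8(43), np.uint8(80), np.uint8(153)), (np.uint8(36), np.uint8(69), np.uint8(137)), (np.uint8(22), np.uint8(49), np.uint8(104)), (np.uint8(69), np.uint8(76), np.uint8(96)), (np.uint8(113), np.uint8(114), np.uint8(111)), (np.uint8(116), np.uint8(115), np.uint8(111)), (np.uint8(117), np.uint8(115), np.uint8(111)), (np.uint8(119), np.uint8(118), np.uint8(114)), (np.uint8(119), np.uint8(118), np.uint8(114)), (np.uint8(116), np.uint8(116), np.uint8(110))]
```

Emit:
apply_moves([
  [0.519, -0.34, 0.043, 0, 0, -0.0597, 0.2],
  [0.519, -0.34, 0.043, 0, 0, -0.0597, 0.2],
  [0.519, -0.34, 0.043, 0, 0, -0.0597, 0.2],
  [0.519, -0.34, 0.043, 0, 0, -0.0597, 0.2],
  [0.519, -0.34, 0.043, 0, 0, -0.0597, 0.2],
  [0.519, -0.34, 0.043, 0, 0, -0.0597, 0.2],
  [0.519, -0.34, 0.043, 0, 0, -0.0597, 0.2],
  [0.519, -0.34, 0.043, 0, 0, -0.0597, 0.2],
  [0, 0, 0, 0, 0, 0, 0.2],
  [0, 0, 0, 0, 0, 0, 0.2],
])

```text
time_s: 12.07
position: [0.4434, 0.3728, 0.2107]
tool_rot: [0.0, 0.638, 0.77, -0.002]
force: [0.7, -0.3, -0.3]
grip_width: 0.0323
gripper_force: 19.6
```

Emit:
apply_moves([
  [0, 0, 0.4, 0, 0, 0, 0.2],
  [0, 0, 0.4, 0, 0, 0, 0.2],
  [0, 0, 0.4, 0, 0, 0, 0.2],
  [0, 0, 0.4, 0, 0, 0, 0.2],
  [0, 0, 0.4, 0, 0, 0, 0.2],
  [0, 0, 0.4, 0, 0, 0, 0.2],
  [0, 0, 0, 0, 0, 0, 0.2],
  [0, 0, 0, 0, 0, 0, 0.7],
  [0, 0, 0, 0, 0, 0, 0.7],
  [0, 0, 0, 0, 0, 0, 0.7],
])

```text
time_s: 12.9
position: [0.4467, 0.3723, 0.0943]
tool_rot: [0.001, 0.639, 0.769, 0.001]
force: [0.3, 0.6, -0.3]
grip_width: 0.0595
gripper_force: 0.0
```

Emit:
apply_moves([
  [0, 0, 0, 0, 0, 0, 0.7],
  [0, 0, 0, 0, 0, 0, 0.7],
  [0, 0, -0.4, 0, 0, 0, 0.7],
  [0, 0, -0.6, 0, 0, 0, 0.7],
  [0, 0, -0.6, 0, 0, 0, 0.7],
  [0, 0, -0.6, 0, 0, 0, 0.7],
  [0, 0, -0.4, 0, 0, 0, 0.7],
  [0, 0, 0, 0, 0, 0, 0.7],
  [0, 0, 0, 0, 0, 0, 0.7],
  [0, 0, 0, 0, 0, 0, 0.7],
])

```text
time_s: 13.73
position: [0.4451, 0.3721, 0.2221]
tool_rot: [0.001, 0.639, 0.769, -0.0]
force: [-0.1, -0.3, 0.2]
grip_width: 0.0601
gripper_force: 0.0
```

```bash
python3 - <<'E'
from m import *
import pickle
np.set_printoptions(precision=4,suppress=True)
f=grab_frame('side')
print([(b[0],b[1].round()) for b in blobs(f,(20,60,50),(35,255,255),(260,100,450,480),20)])
f=grab_frame('top')
print([(b[0],b[1].round()) for b in blobs(f,(20,60,40),(35,255,255),(80,200,560,400),20)])
p,R,s=pose();print(p,s['joint_pos'],s['time_s'])
# view pose above pipette: tool x towards nozzle (psi=yaw+pi); camera is 68mm along tool x
yaw=-.32;u=np.array([np.cos(yaw),np.sin(yaw),0]);c=np.array([.5862,.098,0])-.04*u
print(c); plan(c+[0,0,.2]+.0*u,toolR(yaw+np.pi),10)
E
```

```text
[(np.int32(1043), array([383., 430.]))]
[(np.int32(342), array([149., 311.]))]
[0.4445 0.3716 0.2205] [ 0.5814  0.1929  0.2361  1.617  -0.0015  1.9674] 13.8333
[0.5482 0.1106 0.    ]
rows 10 shift [-0.565  -0.1663  0.042 ] turn [-0.0003  0.0001 -0.1018] deg/row 6.11 mm/row 29.5
```

Emit:
apply_moves([
  [-0.565, -0.166, 0.042, 0, 0, -0.1018, 0.7],
  [-0.565, -0.166, 0.042, 0, 0, -0.1018, 0.7],
  [-0.565, -0.166, 0.042, 0, 0, -0.1018, 0.7],
  [-0.565, -0.166, 0.042, 0, 0, -0.1018, 0.7],
  [-0.565, -0.166, 0.042, 0, 0, -0.1018, 0.7],
  [-0.565, -0.166, 0.042, 0, 0, -0.1018, 0.7],
  [-0.565, -0.166, 0.042, 0, 0, -0.1018, 0.7],
  [-0.565, -0.166, 0.042, 0, 0, -0.1018, 0.7],
  [-0.565, -0.166, 0.042, 0, 0, -0.1018, 0.7],
  [-0.565, -0.166, 0.042, 0, 0, -0.1018, 0.7],
])

```text
time_s: 14.67
position: [0.5485, 0.1095, 0.2]
tool_rot: [-0.001, 0.157, 0.988, -0.001]
force: [0.0, 1.2, -0.2]
grip_width: 0.06
gripper_force: 0.0
```

```bash
python3 - <<'E'
from m import *
import pickle
np.set_printoptions(precision=4,suppress=True)
for i in range(4): grab_frame('wrist')
p,R,s=pose(); f=grab_frame('wrist'); save('w4.png',f['color']); pickle.dump((p,R,f),open('w4.pkl','wb'));print(p,s['joint_pos'],s['time_s'])
W=wf(f,p,R);yaw=-.32
for n,lo,hi in(('blue',(105,100,130),(130,255,255)),('or',(3,130,90),(18,255,255))):
    for b in blobs(W,lo,hi,(200,0,440,400),20)[:3]: print(n,b[0],b[1],b[2],axis(b[3])[1])
# expected projections
for X in((-.09,.013),(.0,.026),(.03,.026)): print(proj(W,np.array([.5862,.098,X[1]])+X[0]*np.array([np.cos(yaw),np.sin(yaw),0])))
E
```

```text
[0.5482 0.1106 0.1997] [ 0.0796  0.1361  0.1308  1.5689 -0.0008  0.4021] 14.8667
blue 3152 [329.994  209.1358] [313 148  36 112] ((330.4999694824219, 203.49996948242188), (34.99999237060547, 110.99998474121094), 0.0)
blue 951 [328.9548 278.1062] [313 264  33  30] ((329.0, 278.5), (29.0, 32.0), 90.0)
or 198 [327.1768 319.1061] [317 312  21  14] ((327.1108703613281, 318.7743225097656), (12.662793159484863, 20.335323333740234), 86.42366790771484)
or 95 [327.3684 261.1474] [311 259  35   5] ((328.0, 261.0), (4.0, 34.0), 90.0)
[328.194  148.5739]
[328.2854 262.8357]
[328.3115 297.0579]
```

View pics/w4.png

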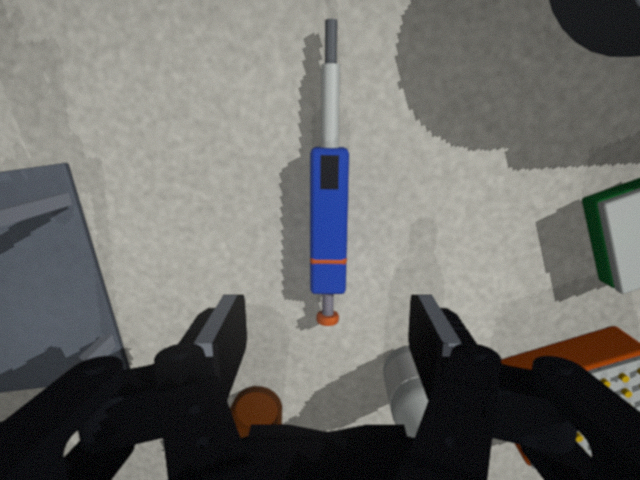

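The wrist view from above shows the pipette upright in the image: tip (331,20), handle rows 148–293, band (328,261), knob (327,319). I'll compute its pose.

```bash
python3 - <<'E'
from m import *
import pickle
np.set_printoptions(precision=4,suppress=True)
p,R,f=pickle.load(open('w4.pkl','rb'));W=wf(f,p,R);T=pickle.load(open('f0.pkl','rb'))['top'];S=pickle.load(open('f0.pkl','rb'))['side']
p3,R3,f3=pickle.load(open('w3.pkl','rb'));W3=wf(f3,p3,R3)
k=plane(W,(327.2,317.5),.016);t=plane(W,(331.3,21),.014);b=plane(W,(328.5,261.2),.026);h1=plane(W,(330.3,150),.026)
print('knob',k,'tip',t,'band',b,'h',h1)
v=k-t;print('yaw',np.arctan2(v[1],v[0]),np.linalg.norm(v));v=b-h1;print('yaw h',np.arctan2(v[1],v[0]))
print('T tri knob',tri(W,(327.2,318),T,(297,215.3)))
print('heights w3/w4: band',tri(W,(328.5,261.2),W3,(377,260)),'knob',tri(W,(327.2,319),W3,(444.5,258.2)))
v=k-t;yaw=np.arctan2(v[1],v[0]);u=np.array([np.cos(yaw),np.sin(yaw)])
g=b[:2]-.04*u;print('grasp',g,yaw)
plan((g[0],g[1],.003),toolR(yaw+np.pi),10)
E
```

```text
knob [0.6367 0.0802 0.016 ] tip [0.4159 0.1569 0.014 ] band [0.5849 0.0986 0.026 ] h [0.5016 0.1277 0.026 ]
yaw -0.33408302564879067 0.23382185521371018
yaw h -0.33594683354377436
T tri knob (array([0.6377, 0.0791, 0.0138]), np.float64(0.0016336897513455227))
heights w3/w4: band (array([0.5859, 0.0983, 0.0228]), np.float64(2.6542719513173676e-05)) knob (array([0.6389, 0.0796, 0.014 ]), np.float64(0.00026654829169106114))
grasp [0.5471 0.1117] -0.33408302564879067
rows 10 shift [0.0014 0.0007 0.3947] turn [-0.0002 -0.0002  0.0012] deg/row 0.08 mm/row 19.7
```

Emit:
apply_moves([
  [0.003, 0.001, 0.6, 0, 0, 0.006, 0.7],
  [0.003, 0.001, 0.6, 0, 0, 0.006, 0.7],
  [0.003, 0.001, 0.6, 0, 0, 0, 0.7],
  [0.003, 0.001, 0.6, 0, 0, 0, 0.7],
  [0.003, 0.001, 0.6, 0, 0, 0, 0.7],
  [0, 0, 0.5, 0, 0, 0, 0.7],
  [0, 0, 0.25, 0, 0, 0, 0.7],
  [0, 0, 0.1, 0, 0, 0, 0.7],
  [0, 0, 0.08, 0, 0, 0, 0.7],
  [0, 0, 0, 0, 0, 0, 0.7],
])

```text
time_s: 15.75
position: [0.549, 0.1119, 0.006]
tool_rot: [0.001, 0.165, 0.986, -0.0]
force: [0.5, -0.5, 0.6]
grip_width: 0.06
gripper_force: 0.0
```

Emit:
apply_moves([
  [0, 0, 0, 0, 0, 0, 0.25],
  [0, 0, 0, 0, 0, 0, 0.25],
  [0, 0, 0, 0, 0, 0, 0.25],
  [0, 0, 0, 0, 0, 0, 0.25],
  [0, 0, 0, 0, 0, 0, 0.25],
  [0, 0, 0, 0, 0, 0, 0.25],
  [0, 0, 0, 0, 0, 0, 0.25],
  [0, 0, 0, 0, 0, 0, 0.25],
  [0, 0, 0, 0, 0, 0, 0.25],
  [0, 0, 0, 0, 0, 0, 0.25],
], force=40)

```text
time_s: 16.58
position: [0.5505, 0.1115, 0.0074]
tool_rot: [0.002, 0.166, 0.986, -0.0]
force: [0.6, 0.7, 6.2]
grip_width: 0.0292
gripper_force: 41.5
```

```bash
python3 - <<'E'
from h import *
np.set_printoptions(precision=4,suppress=True)
p,R,s=pose();print(p,R[:,2],np.arctan2(R[1,0],R[0,0])-np.pi,s['force'],s['grip_width'],s['gripper_force'],s['time_s'])
E
```

```text
[0.5505 0.1115 0.0074] [ 0.0048 -0.0008 -1.    ] -0.33271323260447083 [0.5749 0.7114 6.2454] 0.02923303654070053 41.474953293800354 16.5833
```

Emit:
apply_moves([
  [0, 0, -0.1, 0, 0, 0, 0.25],
  [0, 0, -0.2, 0, 0, 0, 0.25],
  [0, 0, -0.4, 0, 0, 0, 0.25],
  [0, 0, -0.6, 0, 0, 0, 0.25],
  [0, 0, -0.8, 0, 0, 0, 0.25],
  [0, 0, -0.8, 0, 0, 0, 0.25],
  [0, 0, -0.8, 0, 0, 0, 0.25],
  [0, 0, -0.6, 0, 0, 0, 0.25],
  [0, 0, -0.4, 0, 0, 0, 0.25],
  [0, 0, -0.2, 0, 0, 0, 0.25],
])

```text
time_s: 17.42
position: [0.5496, 0.1118, 0.255]
tool_rot: [0.004, 0.166, 0.986, 0.0]
force: [0.3, 0.2, -0.8]
grip_width: 0.0292
gripper_force: 40.7
```

```bash
python3 - <<'E'
from m import *
import pickle
np.set_printoptions(precision=4,suppress=True)
for i in range(4): grab_frame('wrist')
p,R,s=pose(); f=grab_frame('wrist'); save('w5.png',f['color']); pickle.dump((p,R,f),open('w5.pkl','wb'));print(p,R[:,2],s['joint_pos'],s['time_s'],s['grip_width'])
fs=grab_frame('side');ft=grab_frame('top');pickle.dump((fs,ft),open('st5.pkl','wb'));save('s5.png',fs['color'][150:390,180:500])
W=dict(color=f['color'])
for n,lo,hi in(('blue',(105,100,90),(130,255,255)),('or',(3,130,90),(18,255,255))):
    for b in blobs(W,lo,hi,(150,0,490,480),20)[:4]: print(n,b[0],b[1],b[2])
E
```

```text
[0.5479 0.1116 0.2487] [-0.0016 -0.0014 -1.    ] [ 0.0818  0.1454  0.2385  1.6656 -0.0013  0.4143] 17.6167 0.029072565367875742
blue 18145 [327.165  306.9501] [281 171  94 254]
blue 451 [180.184  464.1752] [159 445  37  35]
or 194 [481.9175 338.5979] [473 331  17  15]
or 165 [326.9697 427.4121] [302 426  51   5]
or 59 [286.1864 417.8475] [284 407  11  18]
or 30 [364.4667 422.9   ] [359 419  10   7]
```

View pics/w5.png

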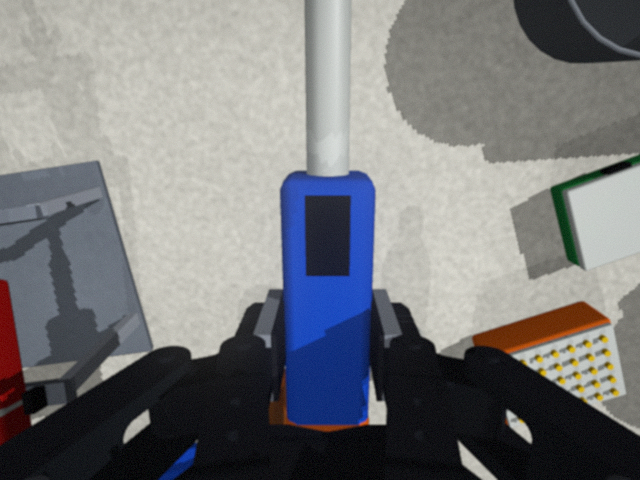

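The pipette sits straight between the pads: handle columns 281–375, front end near row 172, with the shaft running up the image. Next I check the in-hand x offset and pitch.

```bash
python3 - <<'E'
from m import *
import pickle
np.set_printoptions(precision=4,suppress=True)
p,R,f=pickle.load(open('w5.pkl','rb'));T=np.array(f['T_tool_cam']);K=f['camera_matrix']
def ontool(uv,z):
    d=T[:3,:3]@np.linalg.inv(K)@np.array([*uv,1.]);o=T[:3,3];return o+d*(z-o[2])/d[2]
for z in(-.015,-.019,-.023): print(z,'front',ontool((328,174),z),'width',ontool((375,200),z)[1]-ontool((281,200),z)[1],'shaft w',ontool((350,100),z+.006)[1]-ontool((305,100),z+.006)[1],ontool((327.5,100),z+.006)[1])
g=f['color'];print('col328',[int(x) for x in g[160:186:2,328,2]],[int(x) for x in g[160:186:2,328,0]]);print('row210',[int(x) for x in g[210,276:290,2]],[int(x) for x in g[210,366:382,2]])
S,Tp=pickle.load(open('st5.pkl','rb'))
# where nozzle tip would be with zero pitch, x offset .037
for x,z in((-.18,.013),(.06,.013),(-.09,.026)):
    X=p+R@np.array([-x-.037,0,-(z-.0065)]);print(x,X,'top',proj(Tp,X),'side',proj(S,X))
E
python3 - <<'E'
import cv2,sys;sys.path.insert(0,'.')
import os;os.chdir('.')
from m import *
import pickle
S,Tp=pickle.load(open('st5.pkl','rb'))
a=cv2.resize(Tp['color'][180:340,230:390],(480,480),interpolation=cv2.INTER_CUBIC)
b=cv2.resize(S['color'][110:270,180:420] if 0 else S['color'][150:310,230:390],(480,480),interpolation=cv2.INTER_CUBIC)
save('c5.png',np.hstack([a[:, :390],b[:, :400]]))
E
```

```text
-0.015 front [ 0.0534 -0.0003 -0.015 ] width 0.029505000710870564 shaft w 0.013867696421645832 -0.0004394835272862545
-0.019 front [ 0.0538 -0.0003 -0.019 ] width 0.028580294159239687 shaft w 0.013452588153901171 -0.00044198721709194525
-0.023 front [ 0.0543 -0.0003 -0.023 ] width 0.027655587607608816 shaft w 0.013037479886156512 -0.00044449090689763595
col328 [208, 208, 203, 201, 196, 196, 193, 195, 166, 146, 171, 184, 188] [205, 208, 202, 198, 192, 193, 192, 194, 137, 47, 49, 48, 51]
row210 [188, 188, 189, 177, 147, 118, 115, 120, 130, 131, 141, 150, 154, 166] [194, 188, 189, 190, 189, 186, 180, 167, 164, 174, 184, 192, 189, 196, 196, 199]
-0.18 [0.4127 0.1583 0.2553] top [235.5374 336.699 ] side [403.3907 224.9653]
0.06 [0.6395 0.08   0.2551] top [289.7846 189.5871] side [260.8885 192.2093]
-0.09 [0.4978 0.129  0.2682] top [255.1815 280.1775] side [347.2468 205.4598]
```

View pics/c5.png

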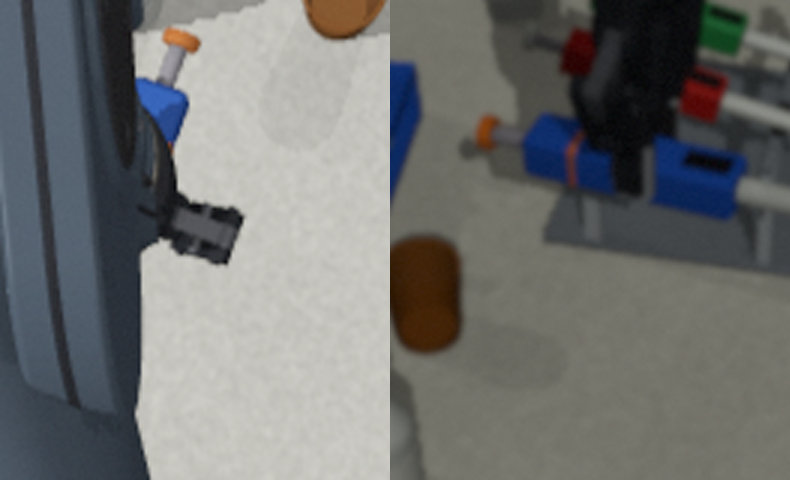

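```bash
python3 - <<'E'
from h import *
import pickle
np.set_printoptions(precision=4,suppress=True)
p,R,f=pickle.load(open('w5.pkl','rb'))
yaw=-.18;u=np.array([np.cos(yaw),np.sin(yaw),0]);v=np.array([-np.sin(yaw),np.cos(yaw),0]);s2=np.array([.560,-.3205,.130])
notch=s2-.134*u-[0,0,.019]
for off,du,z in((-.08,0,.26),(-.09,-.01,.27)):
    P=s2-.037*u+off*v+du*u;P[2]=z;W=wf(f,P,toolR(yaw+np.pi))
    print(P,np.hypot(*P[:2]),'saddle',proj(W,s2),'cheeks',proj(W,s2+.024*v+[0,0,.014]),proj(W,s2-.024*v+[0,0,.014]),'notch',proj(W,notch))
    plan(P,toolR(yaw+np.pi),10)
# waypoint
Pm=np.array([.46,-.15,.28]);plan(Pm,toolR(-.25+np.pi),10);P=s2-.037*u-.08*v;P[2]=.26
plan(P,toolR(yaw+np.pi),8,Pm,toolR(-.25+np.pi))
E
```

```text
[ 0.5093 -0.3926  0.26  ] 0.6430265762510451 saddle [440.8918 278.3229] cheeks [481.9946 285.8847] [410.8331 285.8102] notch [448.5653  78.8018]
rows 10 shift [-0.1899 -0.9942 -0.0239] turn [-0.0003 -0.0003 -0.0146] deg/row 0.87 mm/row 50.6
[ 0.4976 -0.4006  0.27  ] 0.6388723312905774 saddle [449.8193 286.1284] cheeks [489.5884 293.7315] [421.4548 293.6603] notch [457.7209  95.7166]
rows 10 shift [-0.1716 -1.0158 -0.0439] turn [-0.0003 -0.0003 -0.0146] deg/row 0.87 mm/row 51.6
rows 10 shift [ 0.0147 -0.5515 -0.0642] turn [-0.0003 -0.0003 -0.0079] deg/row 0.47 mm/row 27.8
rows 8 shift [-0.2523 -0.5652  0.05  ] turn [ 0.      0.     -0.0084] deg/row 0.5 mm/row 31.0
```

Emit:
apply_moves([
  [-0.146, -0.765, -0.018, 0, 0, -0.0112, 0.25],
  [-0.146, -0.765, -0.018, 0, 0, -0.0112, 0.25],
  [-0.146, -0.765, -0.018, 0, 0, -0.0112, 0.25],
  [-0.146, -0.765, -0.018, 0, 0, -0.0112, 0.25],
  [-0.146, -0.765, -0.018, 0, 0, -0.0112, 0.25],
  [-0.146, -0.765, -0.018, 0, 0, -0.0112, 0.25],
  [-0.146, -0.765, -0.018, 0, 0, -0.0112, 0.25],
  [-0.146, -0.765, -0.018, 0, 0, -0.0112, 0.25],
  [-0.146, -0.765, -0.018, 0, 0, -0.0112, 0.25],
  [-0.146, -0.765, -0.018, 0, 0, -0.0112, 0.25],
])

```text
time_s: 18.6
position: [0.5118, -0.2773, 0.2579]
tool_rot: [-0.001, 0.107, 0.994, 0.0]
force: [2.0, 0.1, -0.7]
grip_width: 0.0291
gripper_force: 40.7
```

Emit:
apply_moves([
  [-0.146, -0.765, -0.018, 0, 0, -0.0112, 0.25],
  [-0.146, -0.765, -0.018, 0, 0, -0.0112, 0.25],
  [-0.146, -0.765, -0.018, 0, 0, -0.0112, 0.25],
  [0, 0, 0, 0, 0, 0, 0.25],
  [0, 0, 0, 0, 0, 0, 0.25],
  [0, 0, 0, 0, 0, 0, 0.25],
  [0, 0, 0, 0, 0, 0, 0.25],
  [0, 0, 0, 0, 0, 0, 0.25],
  [0, 0, 0, 0, 0, 0, 0.25],
  [0, 0, 0, 0, 0, 0, 0.25],
])

```text
time_s: 19.43
position: [0.5116, -0.3916, 0.2634]
tool_rot: [0.001, 0.089, 0.996, -0.001]
force: [0.2, 0.5, -0.8]
grip_width: 0.029
gripper_force: 40.7
```

```bash
python3 - <<'E'
from m import *
import pickle
np.set_printoptions(precision=4,suppress=True)
p,R,s=pose(); f=grab_frame('wrist'); save('w6.png',f['color']); pickle.dump((p,R,f),open('w6.pkl','wb'));print(p,R[:,2],s['time_s'],s['grip_width'])
W=wf(f,p,R)
for b in blobs(W,(0,0,0),(180,255,45),(390,20,640,330),25)[:8]: print(b[0],b[1],b[2],axis(b[3])[1])
E
```

```text
[ 0.5116 -0.3916  0.2634] [ 0.0017 -0.0019 -1.    ] 19.4333 0.029012915365413592
653 [450.8959  79.2282] [423  69  53  21] ((449.0, 79.0), (20.0, 52.0), 90.0)
617 [583.0762 170.5024] [574 152  20  37] ((583.5, 170.0), (36.0, 19.0), 90.0)
439 [529.3052 276.4761] [520 265  20  24] ((529.5, 276.5), (23.0, 19.0), 90.0)
354 [475.5311 276.3701] [468 265  16  24] ((475.5, 276.5), (23.0, 15.0), 90.0)
341 [403.8592 317.1994] [393 304  23  26] ((403.6551818847656, 316.637939453125), (31.38251304626465, 13.370063781738281), 68.19859313964844)
265 [406.5736 275.9811] [401 264  13  24] ((407.0, 275.5), (23.0, 12.0), 90.0)
249 [555.8755  81.4378] [547  69  16  27] ((554.6119384765625, 82.148193359375), (13.98415470123291, 26.39866065979004), 2.726311206817627)
234 [595.5085  77.8077] [588  69  16  18] ((595.5, 77.5), (17.0, 15.0), 90.0)
```

View pics/w6.png

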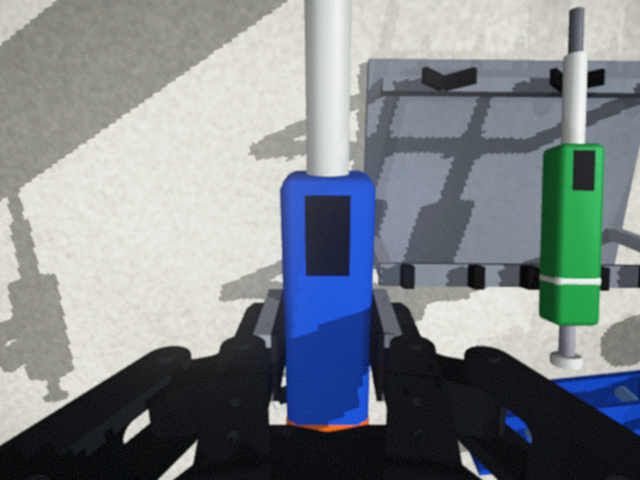

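The wrist view shows the free berth's V notch at (449,79), its cheeks at (407,276) and (476,276), and the seated green pipette with its band at (570,281). I'll take a second view 60 mm to the side for stereo heights.

Emit:
apply_moves([
  [0, -0.3, 0, 0, 0, 0, 0.25],
  [0, -0.3, 0, 0, 0, 0, 0.25],
  [0, -0.3, 0, 0, 0, 0, 0.25],
  [0, -0.3, 0, 0, 0, 0, 0.25],
  [0, 0, 0, 0, 0, 0, 0.25],
  [0, 0, 0, 0, 0, 0, 0.25],
  [0, 0, 0, 0, 0, 0, 0.25],
  [0, 0, 0, 0, 0, 0, 0.25],
  [0, 0, 0, 0, 0, 0, 0.25],
  [0, 0, 0, 0, 0, 0, 0.25],
])

```text
time_s: 20.32
position: [0.5008, -0.451, 0.2629]
tool_rot: [0.001, 0.089, 0.996, -0.001]
force: [-0.2, -0.2, -0.8]
grip_width: 0.029
gripper_force: 40.7
```

```bash
python3 - <<'E'
from m import *
import pickle
np.set_printoptions(precision=4,suppress=True)
p,R,s=pose(); f=grab_frame('wrist'); pickle.dump((p,R,f),open('w7.pkl','wb'));print(p,R[:,2],s['time_s'],s['grip_width'])
B=wf(f,p,R);p,R,f=pickle.load(open('w6.pkl','rb'));A=wf(f,p,R)
for n,W,roi in(('A',A,(395,60,500,300)),('B',B,(460,60,600,300))):
    for b in blobs(W,(0,0,0),(180,255,45),roi,60)[:8]:
        ys,xs=np.where(b[3])
        print(n,b[0],b[1],b[2],'top row L/R x of extremes',[(int(y),int(xs[ys==y].min()),int(xs[ys==y].max())) for y in range(ys.min(),ys.max()+1,4)])
E
```

```text
[ 0.5008 -0.451   0.2629] [ 0.0011 -0.0014 -1.    ] 20.3167 0.02900387294200948
A 653 [450.8959  79.2282] [423  69  53  21] top row L/R x of extremes [(69, 423, 474), (73, 423, 475), (77, 423, 475), (81, 423, 474), (85, 429, 464), (89, 437, 447)]
A 354 [475.5311 276.3701] [468 265  16  24] top row L/R x of extremes [(265, 469, 477), (269, 468, 483), (273, 468, 483), (277, 468, 483), (281, 468, 483), (285, 468, 483)]
A 265 [406.5736 275.9811] [401 264  13  24] top row L/R x of extremes [(264, 404, 404), (268, 401, 413), (272, 401, 412), (276, 401, 412), (280, 401, 412), (284, 401, 412)]
B 837 [538.7921  79.    ] [513  68  54  23] top row L/R x of extremes [(68, 515, 565), (72, 514, 566), (76, 514, 566), (80, 513, 566), (84, 515, 559), (88, 521, 540)]
B 442 [562.5204 276.5362] [552 265  21  24] top row L/R x of extremes [(265, 554, 563), (269, 553, 572), (273, 553, 572), (277, 553, 572), (281, 553, 572), (285, 553, 572)]
B 374 [493.1524 275.9679] [485 264  18  25] top row L/R x of extremes [(264, 488, 494), (268, 486, 501), (272, 485, 501), (276, 485, 501), (280, 485, 501), (284, 485, 501), (288, 494, 494)]
```

```bash
python3 - <<'E'
from m import *
import pickle
np.set_printoptions(precision=4,suppress=True)
p,R,f=pickle.load(open('w7.pkl','rb'));B=wf(f,p,R);p,R,f=pickle.load(open('w6.pkl','rb'));A=wf(f,p,R)
yaw=-.18;u=np.array([np.cos(yaw),np.sin(yaw),0]);v=np.array([-np.sin(yaw),np.cos(yaw),0])
def P(n,a,b):
    x,e=tri(A,a,B,b);print(n,x,round(e,4),'u %.4f v %.4f'%(x@u,x@v));return x
P('Rtop',(484,277),(573,277));P('Rbot',(467.7,277),(552.7,277));P('Ltop',(413,277),(502,277));P('Lbot',(400.7,277),(485,277))
P('VL',(422.7,75),(513.2,74));P('VR',(475.7,75),(566.7,74));P('Vmid',(442.5,90),(530.5,90.3))
def pl(n,a,b,z):
    x,y=plane(A,a,z),plane(B,b,z);m=(x+y)/2;print(n,m,'dAB',x-y,'u %.4f v %.4f'%(m@u,m@v));return m
pl('Rtop rear',(484,288.7),(573,288.7),.130+.0136+.0019);pl('Ltop rear',(413,288.7),(502,288.7),.1455)
pl('Rtop mid',(484,277),(573,277),.1436);pl('Ltop mid',(413,277),(502,277),.1436);pl('Rbot',(467.7,277),(552.7,277),.130)
# expected notch top of arms: axis + (15-? ) 
for z in (.111,.116,.12): pl('VL',(422.7,75),(513.2,74),z);pl('VR',(475.7,75),(566.7,74),z)
# yaw from green: handle axis in A
g=blobs(A,(50,100,40),(85,255,255),(520,130,620,330),50)
m=sum(b[3] for b in g[:2])>0
ys,xs=np.where(m)
for r in (200,230,255,300,315): q=xs[ys==r];print('green row',r,q.min(),q.max())
hsv=cv2.cvtColor(A['color'],cv2.COLOR_RGB2HSV);w=cv2.inRange(hsv,(0,0,150),(180,60,255))[265:300,535:610];yy,xx=np.where(w);print('band',xx.min()+535,xx.max()+535,yy.min()+265,yy.max()+265,xx.mean()+535,yy.mean()+265)
E
```

```text
Rtop [ 0.562  -0.2929  0.1433] 0.0003 u 0.6054 v -0.1876
Rbot [ 0.5655 -0.3003  0.1311] 0.0003 u 0.6101 v -0.1942
Ltop [ 0.5534 -0.3405  0.1437] 0.0003 u 0.6054 v -0.2359
Lbot [ 0.5579 -0.347   0.1291] 0.0003 u 0.6110 v -0.2415
VL [ 0.4246 -0.3118  0.1113] 0.0007 u 0.4736 v -0.2308
VR [ 0.4309 -0.2774  0.1125] 0.0007 u 0.4736 v -0.1958
Vmid [ 0.4366 -0.2985  0.1062] 0.0001 u 0.4830 v -0.2155
Rtop rear [ 0.5696 -0.2943  0.1455] dAB [0.0003 0.     0.    ] u 0.6130 v -0.1876
Ltop rear [ 0.5611 -0.3418  0.1455] dAB [ 0.0003 -0.0001  0.    ] u 0.6132 v -0.2358
Rtop mid [ 0.5619 -0.293   0.1436] dAB [0.0003 0.0001 0.    ] u 0.6053 v -0.1877
Ltop mid [ 0.5534 -0.3405  0.1436] dAB [ 0.0003 -0.      0.    ] u 0.6054 v -0.2359
Rbot [ 0.566  -0.2999  0.13  ] dAB [ 0.0003 -0.0002  0.    ] u 0.6105 v -0.1937
VL [ 0.4246 -0.3117  0.111 ] dAB [ 0.0007 -0.0002  0.    ] u 0.4735 v -0.2307
VR [ 0.4309 -0.2767  0.111 ] dAB [ 0.0007 -0.0005  0.    ] u 0.4734 v -0.1951
VL [ 0.4248 -0.3134  0.116 ] dAB [0.0009 0.0008 0.    ] u 0.4740 v -0.2323
VR [ 0.431 -0.279  0.116] dAB [0.0008 0.0006 0.    ] u 0.4740 v -0.1973
VL [ 0.425  -0.3147  0.12  ] dAB [0.001  0.0016 0.    ] u 0.4745 v -0.2335
VR [ 0.4311 -0.2808  0.12  ] dAB [0.001  0.0014 0.    ] u 0.4744 v -0.1991
green row 200 543 602
green row 230 541 601
green row 255 541 600
green row 300 540 598
green row 315 541 597
band 535 609 278 299 580.9410256410256 285.92051282051284
```

```bash
cat > seat.py <<'E'
from h import *
np.set_printoptions(precision=4,suppress=True)
yw=-.18;u0=np.array([np.cos(yw),np.sin(yw),0]);v0=np.array([-np.sin(yw),np.cos(yw),0])
sad=.6087*u0-.2155*v0+np.array([0,0,.130])
yaw=-.183;u=np.array([np.cos(yaw),np.sin(yaw),0]);v=np.array([-np.sin(yaw),np.cos(yaw),0]);z=np.array([0,0,1.])
e=np.cos(.24)*u+np.sin(.24)*z;n=-np.sin(.24)*u+np.cos(.24)*z
Rs=toolR(yaw+np.pi,.24,yaw)
def tcp(h,xp=-.0362,zp=.0095): return sad+xp*e+(zp+h)*n
def rel():
    p,R,s=pose();d=p-sad;E=Ro.from_matrix(Rs.T@R).as_rotvec()
    print('TCP in seat frame e %.4f v %.4f n %.4f'%(d@e,d@v,d@n),'rot err(tool)',E,'F e/v/n',(s['force']@np.c_[e,v,n]).round(2),'M',s['wrist_torque'],'grip',s['grip_width'],'t',s['time_s'])
E
python3 - <<'E'
from seat import *
print(sad,tcp(0),Rs[:,2]);rel();plan(tcp(.05),Rs,8)
E
```

```text
[ 0.5603 -0.321   0.13  ] [ 0.5235 -0.3142  0.1306] [ 0.2337 -0.0433 -0.9713]
TCP in seat frame e -0.0023 v -0.1388 n 0.1374 rot err(tool) [ 0.0007  0.2387 -0.0039] F e/v/n [-0.74  0.04 -0.51] M [-0.0166 -0.0023 -0.008 ] grip 0.028959733539124153 t 20.3667
rows 8 shift [0.0574 0.3472 0.2046] turn [-0.0001 -0.0285  0.0005] deg/row 1.71 mm/row 20.4
```

Emit:
apply_moves([
  [0.057, 0.347, 0.205, 0, -0.0285, 0, 0.25],
  [0.057, 0.347, 0.205, 0, -0.0285, 0, 0.25],
  [0.057, 0.347, 0.205, 0, -0.0285, 0, 0.25],
  [0.057, 0.347, 0.205, 0, -0.0285, 0, 0.25],
  [0.057, 0.347, 0.205, 0, -0.0285, 0, 0.25],
  [0.057, 0.347, 0.205, 0, -0.0285, 0, 0.25],
  [0.057, 0.347, 0.205, 0, -0.0285, 0, 0.25],
  [0.057, 0.347, 0.205, 0, -0.0285, 0, 0.25],
  [0, 0, 0, 0, 0, 0, 0.25],
  [0, 0, 0, 0, 0, 0, 0.25],
])

```text
time_s: 21.2
position: [0.5101, -0.3106, 0.1768]
tool_rot: [0.117, 0.089, 0.989, -0.01]
force: [0.5, 0.3, -0.7]
grip_width: 0.0292
gripper_force: 40.7
```

```bash
python3 - <<'E'
from seat import *
import pickle
from m import blobs
for i in range(5): g=grab_frame('wrist')
rel();plan(tcp(.01),Rs,8)
p,R,s=pose();f=grab_frame('wrist');pickle.dump((p,R,f),open('w8.pkl','wb'))
W=wf(f,p,R)
for b in blobs(W,(0,0,0),(180,255,45),(240,20,420,240),60)[:6]: print(b[0],b[1],b[2])
nt=sad-.134*u-.019*z
for k in(-.015,0,.015): print('notch mouth expected',proj(W,nt+k*v+.005*z))
g=f['color'];print([int(x) for x in g[100,296:360,0]])
E
```

```text
TCP in seat frame e -0.0348 v -0.0021 n 0.0606 rot err(tool) [ 0.0023 -0.0024 -0.0029] F e/v/n [ 0.7  -0.01 -0.92] M [0.0375 0.2927 0.0387] grip 0.0290403328378144 t 21.45
rows 8 shift [0.0037 0.0054 0.1027] turn [-0.0003  0.0003  0.0003] deg/row 0.03 mm/row 5.1
notch mouth expected [298.1058  46.8603]
notch mouth expected [334.4823  47.0025]
notch mouth expected [370.8647  47.1447]
[102, 99, 96, 93, 102, 100, 102, 121, 141, 145, 148, 156, 150, 164, 160, 167, 170, 179, 188, 198, 207, 213, 223, 227, 230, 234, 233, 235, 237, 240, 243, 245, 246, 246, 248, 249, 250, 251, 252, 252, 253, 252, 252, 251, 250, 247, 246, 242, 241, 238, 234, 234, 229, 210, 173, 149, 146, 149, 150, 150, 146, 153, 147, 149]
```

Emit:
apply_moves([
  [0.004, 0.0054, 0.103, 0, 0, 0, 0.25],
  [0.004, 0.0054, 0.103, 0, 0, 0, 0.25],
  [0.004, 0.0054, 0.103, 0, 0, 0, 0.25],
  [0.004, 0.0054, 0.103, 0, 0, 0, 0.25],
  [0.004, 0.0054, 0.103, 0, 0, 0, 0.25],
  [0.004, 0.0054, 0.103, 0, 0, 0, 0.25],
  [0.004, 0.0054, 0.103, 0, 0, 0, 0.25],
  [0.004, 0.0054, 0.103, 0, 0, 0, 0.25],
  [0, 0, 0, 0, 0, 0, 0.25],
  [0, 0, 0, 0, 0, 0, 0.25],
])

```text
time_s: 22.33
position: [0.5198, -0.3118, 0.1376]
tool_rot: [0.119, 0.089, 0.989, -0.011]
force: [-0.8, 0.3, 0.2]
grip_width: 0.0294
gripper_force: 40.7
```

```bash
cat > vis.py <<'E'
from seat import *
import pickle
from m import blobs
def look(name):
    rel();p,R,s=pose();f=grab_frame('wrist');pickle.dump((p,R,f),open(name,'wb'));W=wf(f,p,R)
    hsv=cv2.cvtColor(f['color'],cv2.COLOR_RGB2HSV)
    for b in blobs(W,(0,0,0),(180,255,60),(240,0,420,165),30)[:5]: print('blk',b[0],b[1],b[2])
    g=f['color'].astype(int).sum(2);r=g[130];d=np.abs(np.diff(r.astype(int)));print('edges row130',[(i,int(d[i])) for i in range(285,375) if d[i]>50])
    nt=sad-.134*u-.019*z
    print('mouth exp',[proj(W,nt+k*v+.005*z).round(1) for k in(-.015,.015)])
    return W
E
python3 - <<'E'
from vis import *
for i in range(5): grab_frame('wrist')
look('w9.pkl');plan(tcp(.003),Rs,8)
E
```

```text
TCP in seat frame e -0.0376 v 0.0012 n 0.0184 rot err(tool) [ 0.0009 -0.0007 -0.0032] F e/v/n [ 0.11 -0.14 -1.01] M [0.0236 0.363  0.031 ] grip 0.028756775138408307 t 22.5833
blk 1128 [369.2491  33.8582] [352  15  35  39]
blk 1025 [288.2488  33.2195] [274  14  30  39]
edges row130 [(299, 71), (348, 67), (349, 74)]
mouth exp [array([278.6,  33.2]), array([373.5,  33.6])]
rows 8 shift [-0.0037 -0.003   0.0146] turn [-0.0001  0.0001  0.0004] deg/row 0.02 mm/row 0.8
```

Emit:
apply_moves([
  [-0.004, 0.003, 0.01, 0, 0, 0, 0.25],
  [-0.004, 0.003, 0.01, 0, 0, 0, 0.25],
  [-0.004, 0.003, 0.01, 0, 0, 0, 0.25],
  [-0.004, 0.003, 0.01, 0, 0, 0, 0.25],
  [0, 0, 0.01, 0, 0, 0, 0.25],
  [0, 0, 0.01, 0, 0, 0, 0.25],
  [0, 0, 0.01, 0, 0, 0, 0.25],
  [0, 0, 0.01, 0, 0, 0, 0.25],
  [0, 0, 0, 0, 0, 0, 0.25],
  [0, 0, 0, 0, 0, 0, 0.25],
])

```text
time_s: 23.47
position: [0.5218, -0.3118, 0.1345]
tool_rot: [0.119, 0.089, 0.989, -0.011]
force: [-0.6, -0.2, -0.9]
grip_width: 0.029
gripper_force: 40.7
```

```bash
python3 - <<'E'
from vis import *
for i in range(5): grab_frame('side'); 
look('w10.pkl')
for i in range(3): grab_frame('side');rel()
E
```

```text
TCP in seat frame e -0.0372 v 0.0020 n 0.0139 rot err(tool) [ 0.0004  0.0001 -0.0031] F e/v/n [-0.77 -0.02 -0.67] M [0.0285 0.298  0.0004] grip 0.02914743617382096 t 23.7167
blk 1223 [285.9657  29.0401] [269   9  35  41]
blk 1163 [368.9716  29.2984] [352  10  35  40]
edges row130 [(297, 77), (348, 57), (349, 89)]
mouth exp [array([274.3,  28.7]), array([372.6,  29.1])]
TCP in seat frame e -0.0372 v 0.0020 n 0.0139 rot err(tool) [ 0.0003  0.0001 -0.0031] F e/v/n [-0.5  -0.06 -0.25] M [0.07  0.275 0.018] grip 0.0291880956391998 t 23.8167
TCP in seat frame e -0.0372 v 0.0020 n 0.0139 rot err(tool) [ 0.0004  0.0001 -0.0031] F e/v/n [-0.43 -1.16 -0.99] M [0.0297 0.2422 0.0119] grip 0.02941515320201946 t 23.8667
TCP in seat frame e -0.0373 v 0.0020 n 0.0138 rot err(tool) [ 0.0004  0.0002 -0.0031] F e/v/n [-0.72 -0.37 -1.18] M [ 0.1089  0.3429 -0.026 ] grip 0.029072669165951477 t 23.9167
```

Emit:
apply_moves([
  [-0.005, 0, 0.005, 0, 0, 0, 0.25],
  [-0.005, 0, 0.005, 0, 0, 0, 0.25],
  [-0.005, 0, 0.005, 0, 0, 0, 0.25],
  [-0.005, 0, 0.005, 0, 0, 0, 0.25],
  [0, 0, 0.005, 0, 0, 0, 0.25],
  [0, 0, 0.005, 0, 0, 0, 0.25],
  [0, 0, 0.005, 0, 0, 0, 0.25],
  [0, 0, 0.005, 0, 0, 0, 0.25],
  [0, 0, 0, 0, 0, 0, 0.25],
  [0, 0, 0, 0, 0, 0, 0.25],
])

```text
time_s: 24.75
position: [0.5232, -0.3121, 0.1329]
tool_rot: [0.119, 0.089, 0.989, -0.011]
force: [-0.0, 0.6, -1.7]
grip_width: 0.0292
gripper_force: 40.7
```

```bash
python3 - <<'E'
from vis import *
for i in range(4): grab_frame('side'); rel()
E
```

```text
TCP in seat frame e -0.0363 v 0.0020 n 0.0118 rot err(tool) [ 0.0003  0.0003 -0.0031] F e/v/n [ 0.16  0.7  -0.67] M [0.1074 0.2888 0.0256] grip 0.029023808826721256 t 24.8
TCP in seat frame e -0.0363 v 0.0020 n 0.0118 rot err(tool) [ 0.0003  0.0002 -0.0031] F e/v/n [-0.28 -0.31 -0.9 ] M [0.0469 0.2554 0.0135] grip 0.029297400944013438 t 24.85
TCP in seat frame e -0.0362 v 0.0020 n 0.0119 rot err(tool) [ 0.0003  0.0002 -0.0031] F e/v/n [-0.19  0.3  -1.11] M [0.1202 0.285  0.0471] grip 0.02923573298350871 t 24.9
TCP in seat frame e -0.0362 v 0.0020 n 0.0119 rot err(tool) [ 0.0004  0.0002 -0.0032] F e/v/n [-0.76 -0.23 -0.32] M [0.012  0.2754 0.018 ] grip 0.02915696558068916 t 24.95
```

No contact yet, so I'll go down in 1.5 mm steps.

Emit:
apply_moves([
  [0, 0, 0.005, 0, 0, 0, 0.25],
  [0, 0, 0.005, 0, 0, 0, 0.25],
  [0, 0, 0.005, 0, 0, 0, 0.25],
  [0, 0, 0.005, 0, 0, 0, 0.25],
  [0, 0, 0.005, 0, 0, 0, 0.25],
  [0, 0, 0.005, 0, 0, 0, 0.25],
  [0, 0, 0, 0, 0, 0, 0.25],
  [0, 0, 0, 0, 0, 0, 0.25],
  [0, 0, 0, 0, 0, 0, 0.25],
  [0, 0, 0, 0, 0, 0, 0.25],
])

```text
time_s: 25.78
position: [0.5236, -0.3122, 0.1314]
tool_rot: [0.119, 0.089, 0.989, -0.011]
force: [-0.8, -0.9, 0.0]
grip_width: 0.0289
gripper_force: 40.7
```

```bash
python3 - <<'E'
from vis import *
for i in range(3): grab_frame('side'); rel()
E
```

```text
TCP in seat frame e -0.0363 v 0.0020 n 0.0104 rot err(tool) [ 0.0003  0.0002 -0.0031] F e/v/n [-0.95  0.25 -0.85] M [-0.0175  0.3125  0.0073] grip 0.029134652804977252 t 25.8333
TCP in seat frame e -0.0362 v 0.0020 n 0.0104 rot err(tool) [ 0.0004  0.0001 -0.0031] F e/v/n [ 0.32  0.3  -0.51] M [0.0511 0.2778 0.0473] grip 0.029094785155580963 t 25.8833
TCP in seat frame e -0.0362 v 0.0020 n 0.0104 rot err(tool) [ 0.0004  0.0001 -0.0031] F e/v/n [-0.42  0.11 -1.06] M [0.0547 0.2852 0.0522] grip 0.029189662991060666 t 25.9333
```

Emit:
apply_moves([
  [0, 0, 0.005, 0, 0, 0, 0.25],
  [0, 0, 0.005, 0, 0, 0, 0.25],
  [0, 0, 0.005, 0, 0, 0, 0.25],
  [0, 0, 0.005, 0, 0, 0, 0.25],
  [0, 0, 0.005, 0, 0, 0, 0.25],
  [0, 0, 0.005, 0, 0, 0, 0.25],
  [0, 0, 0, 0, 0, 0, 0.25],
  [0, 0, 0, 0, 0, 0, 0.25],
  [0, 0, 0, 0, 0, 0, 0.25],
  [0, 0, 0, 0, 0, 0, 0.25],
])

```text
time_s: 26.77
position: [0.5239, -0.3123, 0.13]
tool_rot: [0.119, 0.089, 0.989, -0.011]
force: [0.7, 0.4, -0.4]
grip_width: 0.0289
gripper_force: 40.7
```

```bash
python3 - <<'E'
from vis import *
for i in range(3): grab_frame('side'); rel()
E
```

```text
TCP in seat frame e -0.0362 v 0.0020 n 0.0089 rot err(tool) [ 0.0003  0.0001 -0.0031] F e/v/n [-0.44  0.41 -0.4 ] M [0.0567 0.2661 0.0556] grip 0.02898599837698459 t 26.8167
TCP in seat frame e -0.0363 v 0.0020 n 0.0089 rot err(tool) [ 0.0003  0.0002 -0.0032] F e/v/n [-0.72 -0.45 -0.57] M [ 0.127   0.2711 -0.0028] grip 0.02934244743049423 t 26.8667
TCP in seat frame e -0.0363 v 0.0020 n 0.0089 rot err(tool) [ 0.0004  0.0002 -0.0031] F e/v/n [-0.47  0.58 -0.49] M [0.0431 0.2759 0.0253] grip 0.029440304133635575 t 26.9167
```

Emit:
apply_moves([
  [0, 0, 0.005, 0, 0, 0, 0.25],
  [0, 0, 0.005, 0, 0, 0, 0.25],
  [0, 0, 0.005, 0, 0, 0, 0.25],
  [0, 0, 0.005, 0, 0, 0, 0.25],
  [0, 0, 0.005, 0, 0, 0, 0.25],
  [0, 0, 0.005, 0, 0, 0, 0.25],
  [0, 0, 0, 0, 0, 0, 0.25],
  [0, 0, 0, 0, 0, 0, 0.25],
  [0, 0, 0, 0, 0, 0, 0.25],
  [0, 0, 0, 0, 0, 0, 0.25],
])

```text
time_s: 27.75
position: [0.5243, -0.3123, 0.1286]
tool_rot: [0.119, 0.089, 0.989, -0.011]
force: [-0.4, 0.4, -0.1]
grip_width: 0.0289
gripper_force: 40.8
```

```bash
python3 - <<'E'
from vis import *
for i in range(3): grab_frame('side'); rel()
look('w11.pkl')
E
```

```text
TCP in seat frame e -0.0363 v 0.0020 n 0.0074 rot err(tool) [ 0.0004  0.0002 -0.0031] F e/v/n [-1.22  1.37  0.08] M [0.0891 0.3269 0.0464] grip 0.028913459586694393 t 27.8
TCP in seat frame e -0.0363 v 0.0020 n 0.0074 rot err(tool) [ 0.0003  0.0002 -0.0031] F e/v/n [-1.21 -0.36  0.28] M [0.0701 0.2865 0.0577] grip 0.02910244820658989 t 27.85
TCP in seat frame e -0.0363 v 0.0020 n 0.0074 rot err(tool) [ 0.0003  0.0002 -0.0031] F e/v/n [-0.18  0.53 -0.05] M [0.087  0.3616 0.0512] grip 0.02911924732298203 t 27.9
TCP in seat frame e -0.0363 v 0.0020 n 0.0074 rot err(tool) [ 0.0003  0.0002 -0.0031] F e/v/n [-0.18  0.53 -0.05] M [0.087  0.3616 0.0512] grip 0.02911924732298203 t 27.9
blk 1442 [284.3759  20.8523] [266   0  38  44]
blk 1372 [370.6866  21.051 ] [352   0  38  43]
edges row130 [(348, 57), (349, 84)]
mouth exp [array([271.4,  20.1]), array([375. ,  20.6])]
```

Emit:
apply_moves([
  [0, 0, 0.004, 0, 0, 0, 0.25],
  [0, 0, 0.004, 0, 0, 0, 0.25],
  [0, 0, 0.004, 0, 0, 0, 0.25],
  [0, 0, 0.004, 0, 0, 0, 0.25],
  [0, 0, 0.004, 0, 0, 0, 0.25],
  [0, 0, 0, 0, 0, 0, 0.25],
  [0, 0, 0, 0, 0, 0, 0.25],
  [0, 0, 0, 0, 0, 0, 0.25],
  [0, 0, 0, 0, 0, 0, 0.25],
  [0, 0, 0, 0, 0, 0, 0.25],
])

```text
time_s: 28.78
position: [0.5243, -0.3123, 0.1284]
tool_rot: [0.119, 0.089, 0.989, -0.011]
force: [-5.4, 1.8, 4.4]
grip_width: 0.029
gripper_force: 41.6
```

```bash
python3 - <<'E'
from vis import *
for i in range(4): grab_frame('side'); rel()
E
```

```text
TCP in seat frame e -0.0363 v 0.0020 n 0.0072 rot err(tool) [ 0.0006  0.0002 -0.0031] F e/v/n [-3.25  1.11  5.64] M [0.351  0.786  0.0174] grip 0.02932210259150016 t 28.8333
TCP in seat frame e -0.0363 v 0.0020 n 0.0072 rot err(tool) [ 0.0006  0.0002 -0.0031] F e/v/n [-4.17  0.67  6.43] M [0.3807 0.7948 0.0551] grip 0.02904732206876718 t 28.8833
TCP in seat frame e -0.0363 v 0.0020 n 0.0072 rot err(tool) [ 0.0006  0.0002 -0.003 ] F e/v/n [-3.58  1.49  6.21] M [0.3633 0.8119 0.0863] grip 0.029347912250130587 t 28.9333
TCP in seat frame e -0.0363 v 0.0020 n 0.0072 rot err(tool) [ 0.0006  0.0002 -0.003 ] F e/v/n [-3.5   0.95  5.46] M [0.42   0.8133 0.0577] grip 0.028864771268330074 t 28.9833
```

Emit:
apply_moves([
  [0, 0, 0, 0, 0.002, 0, 0.25],
  [0, 0, 0, 0, 0.002, 0, 0.25],
  [0, 0, 0, 0, 0.002, 0, 0.25],
  [0, 0, 0, 0, 0.002, 0, 0.25],
  [0, 0, 0, 0, 0.002, 0, 0.25],
  [0, 0, 0, 0, 0, 0, 0.25],
  [0, 0, 0, 0, 0, 0, 0.25],
  [0, 0, 0, 0, 0, 0, 0.25],
  [0, 0, 0, 0, 0, 0, 0.25],
  [0, 0, 0, 0, 0, 0, 0.25],
])

```text
time_s: 29.82
position: [0.5242, -0.3123, 0.1287]
tool_rot: [0.114, 0.089, 0.989, -0.011]
force: [-6.3, 2.5, 6.0]
grip_width: 0.0291
gripper_force: 41.8
```

```bash
python3 - <<'E'
from vis import *
for i in range(4): grab_frame('side'); rel()
E
```

```text
TCP in seat frame e -0.0363 v 0.0020 n 0.0075 rot err(tool) [ 0.0007  0.0106 -0.0032] F e/v/n [-4.63  0.67  7.68] M [0.4472 0.8167 0.1074] grip 0.029211341494705084 t 29.8667
TCP in seat frame e -0.0363 v 0.0020 n 0.0075 rot err(tool) [ 0.0007  0.0106 -0.0031] F e/v/n [-4.94  1.79  7.63] M [0.4491 0.8114 0.0943] grip 0.029201353611069326 t 29.9167
TCP in seat frame e -0.0363 v 0.0020 n 0.0075 rot err(tool) [ 0.0007  0.0106 -0.0031] F e/v/n [-3.72  1.01  7.48] M [0.4648 0.815  0.1201] grip 0.029204864285006505 t 29.9667
TCP in seat frame e -0.0363 v 0.0020 n 0.0075 rot err(tool) [ 0.0007  0.0106 -0.0031] F e/v/n [-4.49  2.47  8.48] M [0.4613 0.8225 0.1005] grip 0.029009040494428675 t 30.0167
```

Emit:
apply_moves([
  [0, 0, 0, 0, -0.003, 0, 0.25],
  [0, 0, 0, 0, -0.003, 0, 0.25],
  [0, 0, 0, 0, -0.003, 0, 0.25],
  [0, 0, 0, 0, -0.003, 0, 0.25],
  [0, 0, 0, 0, -0.003, 0, 0.25],
  [0, 0, 0, 0, -0.003, 0, 0.25],
  [0, 0, 0, 0, 0, 0, 0.25],
  [0, 0, 0, 0, 0, 0, 0.25],
  [0, 0, 0, 0, 0, 0, 0.25],
  [0, 0, 0, 0, 0, 0, 0.25],
])

```text
time_s: 30.85
position: [0.5244, -0.3123, 0.1284]
tool_rot: [0.123, 0.089, 0.988, -0.012]
force: [-4.1, 2.4, 6.0]
grip_width: 0.0288
gripper_force: 41.5
```

```bash
python3 - <<'E'
from vis import *
for i in range(4): grab_frame('side'); rel()
E
```

```text
TCP in seat frame e -0.0362 v 0.0020 n 0.0072 rot err(tool) [ 0.0007 -0.0083 -0.0031] F e/v/n [-3.28  1.82  6.89] M [0.4285 0.9839 0.0269] grip 0.02932108607567146 t 30.9
TCP in seat frame e -0.0362 v 0.0020 n 0.0072 rot err(tool) [ 0.0006 -0.0082 -0.003 ] F e/v/n [-2.66  1.21  6.62] M [0.411  0.9231 0.0309] grip 0.028655861786323872 t 30.95
TCP in seat frame e -0.0362 v 0.0020 n 0.0072 rot err(tool) [ 0.0006 -0.0082 -0.0031] F e/v/n [-3.03  1.36  5.96] M [0.4171 0.8585 0.0862] grip 0.0290900786961085 t 31.0
TCP in seat frame e -0.0362 v 0.0020 n 0.0072 rot err(tool) [ 0.0007 -0.0082 -0.003 ] F e/v/n [-1.74  0.79  6.4 ] M [0.3822 0.9023 0.0818] grip 0.029011768659881275 t 31.05
```

Both ends are bearing now with about 6 N on the tool. I ease half the extra pitch back and open slowly.

Emit:
apply_moves([
  [0, 0, -0.002, 0, 0.002, 0, 0.25],
  [0, 0, -0.002, 0, 0.002, 0, 0.25],
  [0, 0, 0, 0, 0, 0, 0.25],
  [0, 0, 0, 0, 0, 0, 0.3],
  [0, 0, 0, 0, 0, 0, 0.34],
  [0, 0, 0, 0, 0, 0, 0.36],
  [0, 0, 0, 0, 0, 0, 0.38],
  [0, 0, 0, 0, 0, 0, 0.4],
  [0, 0, 0, 0, 0, 0, 0.45],
  [0, 0, 0, 0, 0, 0, 0.5],
], force=20)

```text
time_s: 31.88
position: [0.5245, -0.3123, 0.1273]
tool_rot: [0.121, 0.089, 0.989, -0.011]
force: [0.8, 0.1, 0.3]
grip_width: 0.0427
gripper_force: 0.0
```

```bash
python3 - <<'E'
from vis import *
for i in range(4): grab_frame('side')
W=look('w12.pkl')
for b in blobs(W,(105,100,90),(130,255,255),(250,100,410,480),200)[:3]: print('blue',b[0],b[1],b[2])
E
```

```text
TCP in seat frame e -0.0363 v 0.0020 n 0.0064 rot err(tool) [ 0.0002 -0.004  -0.0031] F e/v/n [0.17 0.34 0.24] M [ 0.0635  0.262  -0.0315] grip 0.04248069553627387 t 32.0833
blk 1466 [284.1446  20.2087] [265   0  39  43]
blk 1397 [370.9563  20.179 ] [353   0  38  43]
edges row130 [(348, 53), (349, 91)]
mouth exp [array([270.7,  19.1]), array([375.5,  19.6])]
blue 18964 [327.2754 307.5379] [280 171  97 257]
```

Emit:
apply_moves([
  [0, 0, -0.05, 0, 0, 0, 0.5],
  [0, 0, -0.1, 0, 0, 0, 0.5],
  [0, 0, -0.2, 0, 0, 0, 0.5],
  [0, 0, -0.4, 0, 0, 0, 0.5],
  [0, 0, -0.5, 0, 0, 0, 0.5],
  [0, 0, -0.5, 0, 0, 0, 0.5],
  [0, 0, -0.5, 0, 0, 0, 0.5],
  [0, 0, -0.4, 0, 0, 0, 0.5],
  [0, 0, 0, 0, 0, 0, 0.5],
  [0, 0, 0, 0, 0, 0, 0.5],
])

```text
time_s: 32.97
position: [0.4937, -0.3073, 0.2595]
tool_rot: [0.123, 0.089, 0.988, -0.013]
force: [-0.2, 1.1, -1.0]
grip_width: 0.0425
gripper_force: 0.0
```

```bash
python3 - <<'E'
from vis import *
from m import axis
for i in range(3): grab_frame('side')
p,R,s=pose();f=grab_frame('wrist');W=wf(f,p,R);print(p,s['time_s'])
for n,lo,hi in(('blue',(105,100,80),(130,255,255)),('or',(3,130,90),(18,255,255)),('green',(50,100,40),(85,255,255))):
    for b in blobs(W,lo,hi,(230,0,640,480),40)[:3]: print(n,b[0],b[1],b[2],axis(b[3])[1])
t=sad+.026*n_ if 0 else sad+.026*n
ev=e
print('exp band top',proj(W,t),'handle front',proj(W,t-.09*e),'knob',proj(W,sad+.055*e+.018*n),'tip',proj(W,sad-.18*e+.0175*n))
gs=sad+.085*v;print('green band exp',proj(W,gs+.026*n),'front',proj(W,gs+.026*n-.09*e))
np.save('w13.npy',f['color'])
E
```

```text
[ 0.4926 -0.306   0.2548] 33.1167
blue 5550 [326.7373 223.8384] [303 151  49 137] ((327.0, 219.0), (136.0, 48.0), 90.0)
blue 2168 [503.1213 342.2574] [450 327 103  35] ((502.19677734375, 347.1639709472656), (32.7739372253418, 102.48646545410156), 84.80557250976562)
blue 1429 [326.4654 310.5045] [305 294  43  35] ((325.9999694824219, 310.9999694824219), (41.99999237060547, 33.99999237060547), 0.0)
or 911 [626.1954 294.4259] [607 267  33  71] ((623.0, 302.0), (70.0, 32.0), 90.0)
or 295 [326.8068 357.2237] [314 347  26  18] ((326.6046142578125, 355.883056640625), (16.807415008544922, 25.183387756347656), 86.8201675415039)
or 144 [326.5069 289.8819] [305 287  44   6] ((326.5, 289.5), (5.0, 43.0), 90.0)
green 6249 [453.5039 223.2775] [424 152  64 136] ((454.054443359375, 218.9554443359375), (54.22952651977539, 137.6136474609375), 5.710593223571777)
green 1463 [448.0506 308.7416] [422 284  50  46] ((445.09234619140625, 308.2615661621094), (49.86196517944336, 42.66794967651367), 7.125016689300537)Traceback (most recent call last):
  File "<stdin>", line 7, in <module>
TypeError: can't multiply sequence by non-int of type 'float'
```

```bash
python3 - <<'E'
from vis import *
p,R,s=pose();f=grab_frame('wrist');W=wf(f,p,R);g=f['color'].astype(int)
hsv=cv2.cvtColor(f['color'],cv2.COLOR_RGB2HSV)
for c in (436,446,456): print(c,[ (r,int(hsv[r,c,1])) for r in range(276,300) if hsv[r,c,1]<110])
def U(uv,zz): x=plane(W,uv,zz);return (x@u).round(4),(x@v).round(4)
w=cv2.inRange(hsv,(0,0,110),(180,100,255));w[:276]=0;w[302:]=0;w[:,:426]=0;w[:,468:]=0
yy,xx=np.where(w);gc=(np.median(xx),np.median(yy));print('green band px',gc)
b=[q for q in blobs(W,(3,130,90),(18,255,255),(300,270,350,300),40)][0];print('blue band',b[1],U(b[1],.155),'green band',U(gc,.155),'saddle+26n exp',((sad+.026*n)@u).round(4),((sad+.026*n)@v).round(4))
print('blue front',U((327,151),.134),'green front',U((456,152),.134))
w=blobs(W,(0,0,140),(180,60,255),(300,0,350,150),40)
for q in w[:2]: print('shaft',q[1],q[2])
T=grab_frame('top');T0=pickle.load(open('f0.pkl','rb'))['top']
for nm,lo,hi,roi in(('red',(0,150,60),(4,255,255),(390,200,440,300)),('green',(50,100,40),(85,255,255),(440,200,490,310))):
    print(nm,[(q[0],q[1].round(1)) for F in(T0,T) for q in blobs(F,lo,hi,roi,40)[:2]])
E
```

```text
436 [(288, 51), (289, 14), (290, 2), (291, 1), (292, 5), (293, 35), (294, 98)]
446 [(288, 88), (289, 20), (290, 0), (291, 0), (292, 1), (293, 32), (294, 104)]
456 [(288, 79), (289, 20), (290, 0), (291, 0), (292, 1), (293, 35), (294, 102)]
green band px (np.float64(447.0), np.float64(291.0))
blue band [326.4577 290.7254] (np.float64(0.6043), np.float64(-0.2118)) green band (np.float64(0.6042), np.float64(-0.1314)) saddle+26n exp 0.6032 -0.2137
blue front (np.float64(0.5155), np.float64(-0.2117)) green front (np.float64(0.5158), np.float64(-0.1337))
shaft [322.722   84.3883] [300   0  50 150]
shaft [341.3356  13.5868] [333   0  17  35]
red [(np.int32(722), array([416.9, 254.5])), (np.int32(261), array([424.3, 223.4])), (np.int32(720), array([416.9, 254.5])), (np.int32(260), array([424.3, 223.4]))]
green [(np.int32(806), array([462.6, 264. ])), (np.int32(291), array([470.6, 232.5])), (np.int32(807), array([462.6, 264. ])), (np.int32(291), array([470.6, 232.5]))]
```

```bash
python3 -c "from workcell import *; print(finish_job())"
```

```text
the job is handed in; nothing more can be done
None
```

The job is handed in at about 33 s: both paper balls are in the bin, the blue pipette is seated in the free berth with its band level with the green neighbour's (within about 0.1 mm), and the other two pipettes have not moved.

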